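# Refill the nut-tube display and scan its ticket

### The arm

A 6-joint arm with a two-finger parallel gripper is mounted at the origin on the work surface. World frame = base frame: x ahead of the robot, y to its left, z up, the work surface at z = 0. Lengths are in m, angles in degrees, forces in N, time in s.
With the tool pointing down it reaches from about 0.275 to 0.85 m from the base axis. Payload 5.2 kg.
Tool frame: the origin (TCP) lies midway between the tips of the shut fingers; the grasp point (between the pads) lies 19 mm behind it (r.hold_point_z is the z of the grasp point in the tool frame, in m); z points along the fingers, y is the direction in which the jaws open and shut (so a half turn about z gives the same grasp; the last joint's range is limited). The gripper opens to 85 mm and grips with 20 to 120 N. Pads are 22 mm wide; open, the fingers measure 114 mm over their backs; the gripper's body (76 mm by 85 mm) begins 54 mm behind the grasp point. The pads swing forward as they close: fully open they stand 13 mm farther back than shut.
Start: joints at [-82.151, 14.817, 87.949, -0, 77.235, -11.62], TCP at [0.183, -0.519, 0.231] pointing down, gripper open.
Joint ranges: [-179.93, 179.93], [-52.35, 119.4], [10.71, 147.94], [-69.91, 249.91], [12.55, 155.21], [-178.61, 178.61]. Speed limits (degrees/s): [147.25, 147.25, 180, 180, 180, 180].

### API

Orientations are given as a 3x3 rotation matrix whose columns are the frame's x, y, z axes.
In Python, from rig import r gives the robot as it stands.
- The arm moves only by the shell command python3 -m handwheel 'ROWS' [FORCE]. ROWS is JSON, a list of rows, each a list of 7 numbers: the shift along the tool's x, y, z in mm, then the turn, a rotation vector about the tool's x, y, z in rad, then the opening, from 0 (shut) to 1 (fully open). In form: [[tx, ty, tz, rx, ry, rz, claw], ...]. A call has 1 to 8 rows; each row is the pose to reach, as a shift and turn from the pose measured when the call began, along the tool's axes at that moment; what a row does not reach only later rows make up. A row lasts 1/12 s, in which the tool goes at most 41.7 mm and 7.16 degrees, less where a joint would pass 70% of its speed; a pose out of reach is approached as far as the arm can. A call with a gripper value outside its range is refused whole. The fingers move at their own pace and stop on an object; FORCE is the grip in N (left out, the last holds). Time passes only in rows, so rows that repeat a pose let the fingers close. It gives the time, the measured TCP pose, the force and the opening at its end, in the units of the state.
- r.sense(): the state, without advancing time (a new reading comes with each control period).
- r.read_camera(name): name is "scene" or "top" or "wrist"; returns the picture (480x640x3 uint8, red, green, blue); there is no depth.
- r.camera_info(name): a dict with "fx", "fy", "cx", "cy" (pixels), "rvec" (rotation vector, rad) and "tvec" (3), from world to camera coordinates, as OpenCV has them; the wrist camera has in their place "tool_from_camera" (4x4, takes a point from camera to tool coordinates, whose origin is the TCP and whose axes are the flange's). Camera axes: x right, y down, z forward; pixel columns grow to the right and rows downward; lengths in m; the calibration is good to about 2 mm. A picture is of the moment at which its call begins: read the wrist's pose just before it. camera_info takes no time and is no camera call.
- r.sign_off(): hands the job in, once; it reports no verdict.
The state is a dict: "time_s": time; "joint_pos": joint angles; "qd": joint speeds; "joint_torque": joint torques, N m; "position": TCP position; "tool_rot": TCP orientation; "ft_force": force on the tool from outside, world axes, zero at the start; "ft_torque": the same for the moment, N m; "grip_width": finger opening in m.
Only numpy, scipy, OpenCV 4.12 (cv2) and the standard library are available. Lean on these libraries where they do the work, as an engineer would, in place of code of your own. Each camera call takes 0.05 s, during which the arm holds its last target.

### The job

With the pull hook, draw the wooden display stand from the back of the table onto the green mat, then lay the hook back on its grey mat as it lay, and stand every tube of nuts from the carton upright, cap up, in the stand, one to a well and right down to the floor of the well. When the stand is filled, take the hand scanner and hold it steady on the ticket's barcode for two seconds, square to it and about 10 cm away, then put the scanner back in its cradle. Do not disturb the other goods.

Things in the scene. Friction and masses are not known exactly. Their poses are not given: they have to be found in the camera images.
- stand: wooden display stand, loose, 0.7 kg, far back at the start: 160 mm (x, away from the robot) by 136 mm (y) by 72 mm tall, outer walls 8 mm, floor 8 mm thick. Six square wells, 44 mm wide, 64 mm deep, centred at x = -50, 0, 50 and y = -38, 38 mm (solid 32 mm rail between the two rows). Origin: centre of its underside
- mat: green display mat, flat on the table and fixed, 280 mm (its x, away from the robot) by 240 mm (y), negligible thickness; origin at its centre
- hook_grip (a point): pull hook, loose, 0.2 kg, lying flat: middle of its dark wooden handle, 14 mm above the table. Handle 110 mm long (x) by 26 mm wide by 28 mm tall. A steel shaft 12 mm thick runs on along +x, level with the handle's middle, to a flat blade turned to +y. x from handle to blade, z up
- hook_blade (a point): pull hook: middle of the blade's face that looks towards the handle, 225 mm ahead (+x) of and 49 mm to the left (+y) of the hook_grip point and 2 mm below it. Blade 6 mm thick (x), 110 mm long (y), 24 mm tall, its lower edge level with the handle's underside. Same axes as hook_grip
- hook_mat: grey mat on which the hook lies, flat and fixed, 335 mm (x) by 180 mm (y), negligible thickness. Origin: the point where the middle of the hook's handle belongs (the mat reaches from x = -85 to 250 mm and y = -45 to 135 mm about it). x: the direction in which the hook points, handle nearest the robot
- carton: cut-down delivery carton, fixed, brown cardboard, 184 mm (x) by 176 mm (y), walls 75 mm tall, dividers 60 mm tall, floor 3 mm thick; 3 cells along x (pitch 58 mm) by 2 along y (pitch 82 mm), in which the tubes stand. Origin: centre of its underside
- scanner_grip (a point): hand scanner, loose, 0.22 kg, standing handle-down in its cradle: middle of its head, 122 mm above the foot's underside. Grey head 44 mm wide (y, flat sides), 95 mm long, 36 mm thick, nose (+x) sloping 35 deg down, rear corner 42 mm above this point. Upright handle 30 x 28 mm centred 6 mm behind this point. z up. Pinch the head across its sides from above
- scanner_window (a point): middle of the scanner's reading window at the nose, 43 mm ahead (+x) of and 27 mm below the scanner_grip point. Its x axis is the direction of the beam (35 deg below level when the scanner is upright), y to the scanner's left
- cradle: black scanner cradle, fixed: base 110 (x) by 90 mm, 12 mm thick, with an upright open socket in its middle, 38 mm (x) by 36 mm (y) inside, rim 57 mm above the table; the scanner's foot stands on the base in the socket, nose towards the cradle's +x. Origin: centre of the underside
- ticket_code (a point): centre of the barcode on the fixed shelf ticket, a white card 100 mm wide, 70 mm tall on a short steel stand, leaning back 35 deg, the code 102 mm above the table. Its x axis points into the card (away from the viewer, 35 deg downwards): a scanner square to it has its window's x along this x. y to the left as one looks along x
- tube1_mid (a point): clear tube of nuts 1 with green cap, loose, round, 34 mm diameter, 160 mm long, about 0.09 kg: its centre, half-way along; z along the tube towards the coloured cap. Stands cap up in a cell of the carton at the start; None if there is no such tube
- tube2_mid (a point): clear tube of nuts 2 with orange cap, loose, round, 34 mm diameter, 160 mm long, about 0.09 kg: its centre, half-way along; z along the tube towards the coloured cap. Stands cap up in a cell of the carton at the start; None if there is no such tube
- tube3_mid (a point): clear tube of nuts 3 with green cap, loose, round, 34 mm diameter, 160 mm long, about 0.09 kg: its centre, half-way along; z along the tube towards the coloured cap. Stands cap up in a cell of the carton at the start; None if there is no such tube
- tube4_mid (a point): clear tube of nuts 4 with orange cap, loose, round, 34 mm diameter, 160 mm long, about 0.09 kg: its centre, half-way along; z along the tube towards the coloured cap. Stands cap up in a cell of the carton at the start; None if there is no such tube
- tube5_mid (a point): clear tube of nuts 5 with green cap, loose, round, 34 mm diameter, 160 mm long, about 0.09 kg: its centre, half-way along; z along the tube towards the coloured cap. Stands cap up in a cell of the carton at the start; None if there is no such tube
- box_almonds: clear box of almonds 150 x 120 x 45 mm, other goods, to be left where it is; origin: centre of its underside
- jar_red: red jar with white cap, 56 mm diameter, 80 mm tall, other goods, to be left where it is; origin: centre of its underside
- tub_oats: round cream tub with white lid, 92 mm diameter, 80 mm tall, other goods, to be left where it is; origin: centre of its underside
- jar: amber glass jar with yellow cap, 60 mm diameter, 85 mm tall, other goods, to be left where it is; origin: centre of its underside
- tub_salt: round white tub, 92 mm diameter, 80 mm tall, other goods, to be left where it is; origin: centre of its underside

How it is judged:
By the outcome, as a careful person would: the job done as asked, in the order asked, and still so for the second after the job is handed in, with the robot touching nothing.
Of tube1, tube2, tube3, tube4, tube5 only 3 to 5 are there at a start; the rules pass over those that are not, and their reading is None.
At some moment in a run one of stand, hook may be knocked a few centimetres aside while the robot is not near it.
It also fails if it takes over 210 s, if anything falls off the work surface, if the arm or the gripper's body presses on something with over 40 N, if the wrist force passes 120 N, or if a joint passes its speed limit or range.

## Working session

There is one attempt and no reset: what is moved stays moved. The work goes in short steps, Python scripts to look and compute and a shell command to move; the robot and the scene stay as the last step left them, time stands still between calls to the robot, and variables do not carry over. Pictures are saved under pics/ and viewed, and the job is handed in when it is done.

```bash
ls; mkdir -p pics
python3 - <<'E'
from rig import r
import cv2
print(r.sense()); print(r.hold_point_z)
for n in ["scene","top","wrist"]:
    im=r.read_camera(n); cv2.imwrite(f"pics/{n}0.png",im[:,:,::-1]); print(n,r.camera_info(n))
E
```

```text
pics
{'time_s': 0.0, 'joint_pos': array([-8.21516679e+01,  1.48602941e+01,  8.80124585e+01,  1.62105352e-03,
        7.72350665e+01, -1.16180963e+01]), 'qd': array([-0.05793286, -0.03910122, -0.04214006, -0.00917435, -0.0595409 ,
       -0.02397418]), 'joint_torque': array([-3.32774325e-03, -4.46043956e+01, -2.90568531e+01, -5.71657474e-04,
        1.20326149e-02, -2.04913727e-05]), 'position': array([ 0.18325983, -0.51799926,  0.23045531]), 'tool_rot': array([[ 9.42839056e-01,  3.33248347e-01, -2.29626838e-04],
       [ 3.33248179e-01, -9.42837293e-01,  1.86793851e-03],
       [ 4.05986676e-04, -1.83768811e-03, -9.99998229e-01]]), 'ft_force': array([ 0.67246095,  0.06933227, -0.13128746]), 'ft_torque': array([-0.00410546,  0.01056469, -0.03560329]), 'grip_width': 0.08534691826159259}
-0.0187
scene {'fx': 549.2572587785563, 'fy': 549.2572587785563, 'cx': 323.6568002753809, 'cy': 238.8380980529075, 'rvec': array([ 2.27280618,  1.11290457, -0.36011993]), 'tvec': array([-0.29379339, -0.32496577,  1.82982605])}
top {'fx': 500.7251422382947, 'fy': 500.7251422382947, 'cx': 324.0284575307581, 'cy': 235.71515356823593, 'rvec': array([ 2.12331022, -2.15671437,  0.19522936]), 'tvec': array([-0.07784894,  0.607954  ,  1.15894552])}
wrist {'fx': 374.3919687955869, 'fy': 374.3919687955869, 'cx': 318.5511016633704, 'cy': 236.75188048727105, 'tool_from_camera': array([[ 2.23739679e-04, -9.46073298e-01, -3.23952566e-01,
         8.31428136e-02],
       [ 9.99999846e-01,  4.70589927e-05,  5.53224167e-04,
         9.07745072e-04],
       [-5.08145731e-04, -3.23952639e-01,  9.46073163e-01,
        -1.42175503e-01],
       [ 0.00000000e+00,  0.00000000e+00,  0.00000000e+00,
         1.00000000e+00]])}
```

View pics/scene0.png

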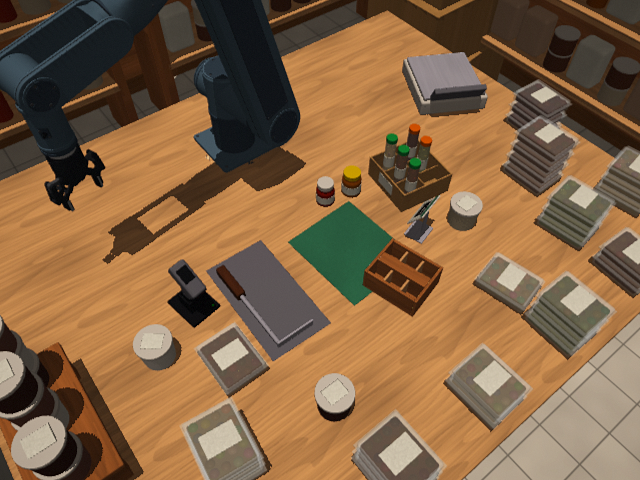

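View pics/top0.png

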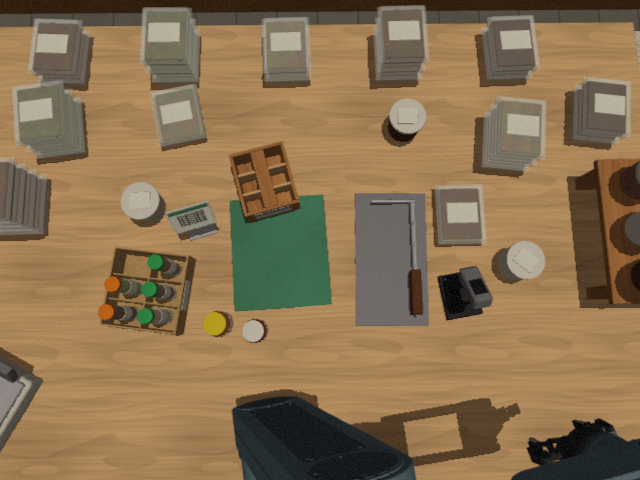

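View pics/wrist0.png

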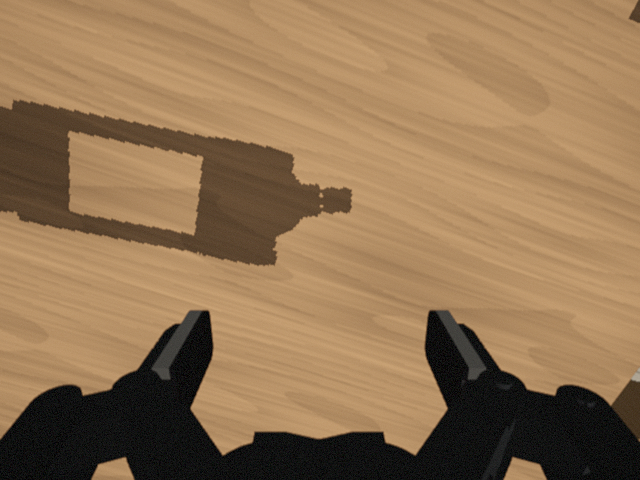

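The scene view shows five tubes (3 green caps, 2 orange), the stand overlapping the mat's far edge, and the hook on its grey mat. In the top view: stand about (264,180), mat (230..331,195..310), hook handle (416,293), cradle (460,292), ticket (193,220), carton (147,291).

```bash
cat > h.py <<'E'
import numpy as np, cv2
from rig import r
from scipy.spatial.transform import Rotation as R
def cam(n, st=None):
    i=r.camera_info(n); K=np.array([[i['fx'],0,i['cx']],[0,i['fy'],i['cy']],[0,0,1]])
    if n=='wrist':
        st=st or r.sense(); T=np.eye(4);T[:3,:3]=st['tool_rot'];T[:3,3]=st['position']
        W=T@np.array(i['tool_from_camera']); Rc=W[:3,:3].T; return K,Rc,-Rc@W[:3,3]
    return K,cv2.Rodrigues(np.array(i['rvec']))[0],np.array(i['tvec'])
def ray(n,px,c=None):
    K,Rc,t=c or cam(n); d=Rc.T@np.linalg.inv(K)@np.array([px[0],px[1],1.]); return -Rc.T@t,d/np.linalg.norm(d)
def onz(n,px,z,c=None):
    o,d=ray(n,px,c); return o+d*(z-o[2])/d[2]
def proj(n,p,c=None):
    K,Rc,t=c or cam(n); q=K@(Rc@np.array(p,float)+t); return q[:2]/q[2]
def tri(*rs):
    A=np.zeros((3,3));b=np.zeros(3)
    for o,d in rs:
        P=np.eye(3)-np.outer(d,d);A+=P;b+=P@o
    x=np.linalg.solve(A,b); return x,[np.linalg.norm((np.eye(3)-np.outer(d,d))@(x-o)) for o,d in rs]
def snap(n,tag,crop=None,s=1):
    st=r.sense(); im=r.read_camera(n); c=cam(n,st)
    o=im[:,:,::-1]
    if crop: o=o[crop[1]:crop[3],crop[0]:crop[2]]
    o=cv2.resize(o,None,fx=s,fy=s,interpolation=cv2.INTER_CUBIC)
    cv2.imwrite(f"pics/{tag}.png",o); return im,c
def blobs(mask,amin=30):
    n,l,s,ce=cv2.connectedComponentsWithStats(mask.astype(np.uint8))
    return [(s[i,4],ce[i].round(1),s[i,:4]) for i in range(1,n) if s[i,4]>=amin]
def go(p,Rt=None,st=None):
    """shift (mm) and rotvec in tool axes from current pose to TCP p with orientation Rt"""
    st=st or r.sense(); T=st['tool_rot']; d=T.T@(np.array(p)-st['position'])*1000
    rv=np.zeros(3) if Rt is None else R.from_matrix(T.T@Rt).as_rotvec()
    return d.round(1),rv.round(4)
def down(yaw):
    """tool z down, tool x at yaw deg in world"""
    a=np.radians(yaw);c,s=np.cos(a),np.sin(a)
    return np.array([[c,s,0],[s,-c,0],[0,0,-1.]])
def S():
    st=r.sense(); print('t',round(st['time_s'],2),'p',st['position'].round(4),'yaw',round(np.degrees(np.arctan2(st['tool_rot'][1,0],st['tool_rot'][0,0])),2),'zax',st['tool_rot'][:,2].round(3),'F',st['ft_force'].round(1),'w',round(st['grip_width'],4)); return st
E
python3 - <<'E'
from h import *
im=cv2.imread('pics/top0.png')
for nm,b in dict(a=(90,230,350,350),b=(220,130,440,340),c=(340,180,560,340)).items():
    o=im[b[1]:b[3],b[0]:b[2]]; s=min(800/o.shape[1],600/o.shape[0]); print(nm,s); cv2.imwrite(f'pics/top0{nm}.png',cv2.resize(o,None,fx=s,fy=s,interpolation=cv2.INTER_CUBIC))
hsv=cv2.cvtColor(im,cv2.COLOR_BGR2HSV)
m=(abs(hsv[:,:,0].astype(int)-78)<15)&(hsv[:,:,1]>130); m[:, :200]=0
for c in cv2.findContours(m.astype(np.uint8),0,2)[0]:
    if cv2.contourArea(c)>2000: print(cv2.approxPolyDP(c,4,True)[:,0].tolist())
m=(im.max(2).astype(int)-im.min(2)<18)&(im.max(2)<125)&(im.max(2)>70); m[:,:340]=0;m[:,440:]=0;m[:180]=0;m[340:]=0
cs=max(cv2.findContours(m.astype(np.uint8),0,2)[0],key=cv2.contourArea); print(cv2.minAreaRect(cs),cv2.boundingRect(cs), cv2.approxPolyDP(cs,3,True)[:,0].tolist())
E
```

```text
a 3.076923076923077
b 2.857142857142857
c 3.6363636363636362
((391.0, 259.5), (131.0, 72.0), 90.0) (355, 194, 73, 132) [[355, 194], [356, 324], [427, 325], [423, 194]]
```

View pics/top0b.png

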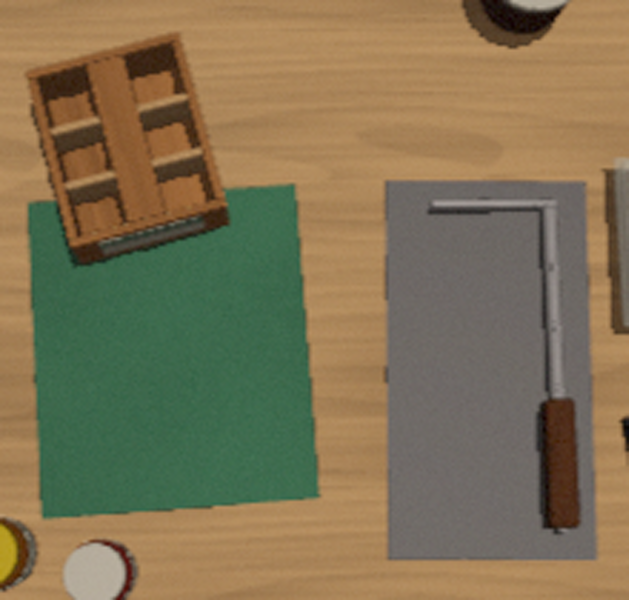

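View pics/top0c.png

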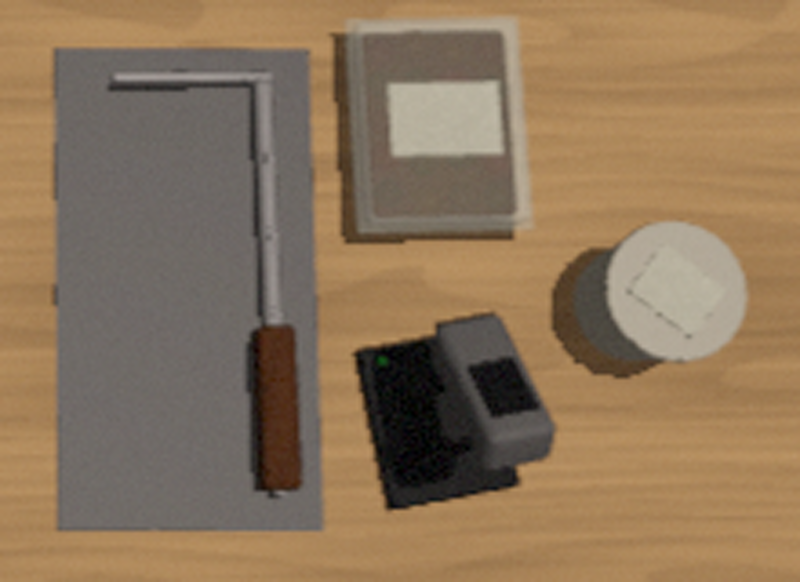

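View pics/top0a.png

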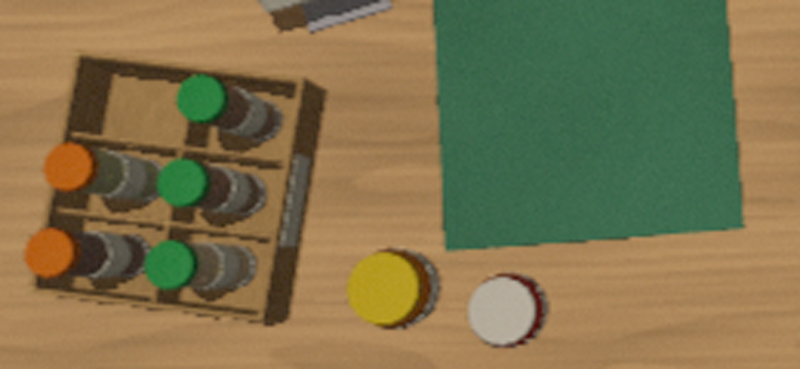

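```bash
cat > m1.py <<'E'
from h import *
f=lambda pts,z,s,o:np.array([onz('top',np.array(p)/s+o,z) for p in pts])
B=(2.857,np.array([220,130])-.3)
def rep(nm,q):
    print(nm,q[:,:2].round(3).tolist(),'c',q.mean(0).round(4),'sides',np.linalg.norm(np.roll(q,-1,0)-q,axis=1).round(3),'dirs',np.degrees(np.arctan2(*(np.roll(q,-1,0)-q)[:,1::-1].T)).round(1))
rep('mat',f([(28,203),(296,185),(319,496),(43,517)],0,*B))
rep('stand',f([(28,72),(180,35),(226,212),(75,250)],.072,*B))
rep('hookmat',f([(386,181),(585,181),(596,559),(388,559)],0,*B))
rep('handle',f([(541,399),(574,399),(579,527),(547,530)],.028,*B))
rep('blade',f([(430,203),(555,200),(555,210),(430,210)],.024,*B))
C=(3.636,np.array([340,180])-.3)
rep('cradle',f([(356,352),(488,318),(520,485),(388,508)],.012,*C))
rep('scanhead',f([(436,325),(493,313),(553,430),(480,465)],.16,*C))
A=(3.077,np.array([90,230])-.3)
rep('carton',f([(79,57),(326,92),(272,324),(36,290)],.075,*A))
im=cv2.imread('pics/top0.png');hs=cv2.cvtColor(im,cv2.COLOR_BGR2HSV)
for nm,lo,hi in (('green',(55,150,90),(75,255,255)),('orange',(5,215,150),(14,255,255)),('yellow',(22,200,120),(32,255,255))):
    m=cv2.inRange(hs,lo,hi)
    for a,c,b in blobs(m,60): print(nm,a,c,b,onz('top',c,.163 if nm!='yellow' else .085).round(4))
sc=cv2.imread('pics/scene0.png');hs=cv2.cvtColor(sc,cv2.COLOR_BGR2HSV)
for nm,lo,hi in (('green',(55,150,90),(75,255,255)),('orange',(5,215,150),(14,255,255))):
    for a,c,b in blobs(cv2.inRange(hs,lo,hi),40): print('scene',nm,a,c,b,onz('scene',c,.155).round(4))
E
python3 m1.py
```

```text
mat [[0.709, 0.151], [0.723, -0.088], [0.446, -0.103], [0.432, 0.134]] c [ 0.5775  0.0234 -0.    ] sides [0.24  0.277 0.238 0.278] dirs [ -86.8 -176.8   93.4    3.5]
stand [[0.806, 0.14], [0.838, 0.01], [0.682, -0.028], [0.651, 0.099]] c [0.7441 0.0553 0.072 ] sides [0.133 0.161 0.13  0.161] dirs [ -76.3 -166.3  103.7   14.9]
hookmat [[0.725, -0.169], [0.723, -0.348], [0.389, -0.34], [0.392, -0.162]] c [ 0.557  -0.2546  0.    ] sides [0.179 0.334 0.179 0.334] dirs [-90.8 178.7  89.   -1.3]
handle [[0.524, -0.294], [0.524, -0.322], [0.416, -0.321], [0.414, -0.294]] c [ 0.4694 -0.308   0.028 ] sides [0.028 0.108 0.027 0.111] dirs [-90.9 179.4  94.3   0. ]
blade [[0.699, -0.205], [0.7, -0.315], [0.691, -0.315], [0.692, -0.205]] c [ 0.6953 -0.2599  0.024 ] sides [0.11  0.009 0.11  0.006] dirs [-89.4 177.3  89.2  -1.8]
cradle [[0.507, -0.367], [0.529, -0.459], [0.416, -0.473], [0.402, -0.383]] c [ 0.4635 -0.4202  0.012 ] sides [0.094 0.114 0.091 0.106] dirs [ -76.6 -172.9   98.7    8.6]
scanhead [[0.51, -0.38], [0.517, -0.415], [0.447, -0.446], [0.427, -0.401]] c [ 0.4751 -0.4106  0.16  ]
[... 269 characters left out ...]
.5365 0.2813 0.163 ]
green 169 [148.8 289. ] [142 282  15  15] [0.4774 0.292  0.163 ]
green 176 [144.9 315.8] [138 309  15  15] [0.4208 0.2979 0.163 ]
orange 139 [111.5 283.6] [105 277  14  15] [0.4902 0.3722 0.163 ]
orange 141 [105.5 311.7] [ 99 305  14  15] [0.4307 0.3816 0.163 ]
yellow 404 [214.4 323.4] [203 312  23  24] [0.4022 0.1661 0.085 ]
scene green 58 [391.7 137.1] [387 134  11   7] [0.4171 0.3    0.155 ]
scene green 67 [403.3 148.4] [398 145  11   8] [0.4731 0.2945 0.155 ]
scene green 72 [414.8 161.6] [410 158  11   8] [0.5326 0.2837 0.155 ]
scene orange 61 [414.4 127.1] [409 124  11   7] [0.426  0.3841 0.155 ]
scene orange 63 [425.9 139.2] [421 136  11   7] [0.4851 0.3743 0.155 ]
```

Run:
```python
from h import *
S();print(go((.48,-.29,.26),down(-0.5)))
```

```text
t 0.15 p [ 0.1833 -0.5181  0.2307] yaw 19.47 zax [-0.     0.001 -1.   ] F [ 0.6 -0.6 -1. ] w 0.0854
(array([ 355.8, -116.2,  -29.1]), array([-0.0014, -0.    ,  0.3485]))
```

```bash
python3 -m handwheel '[[36,-12,-20,0,0,0.04,1],[73,-24,-29,0,0,0.08,1],[110,-36,-29,0,0,0.12,1],[148,-48,-29,0,0,0.15,1],[185,-60,-29,0,0,0.2,1],[222,-72,-29,0,0,0.25,1],[260,-85,-29,0,0,0.3,1],[296,-97,-29,0,0,0.348,1]]'; python3 -c "
from h import *
S();print(go((.48,-.29,.26),down(-0.5)))"
```

```text
time_s: 0.82
position: [0.4313, -0.3263, 0.2597]
tool_rot: [[1.0, -0.011, -0.0], [-0.011, -1.0, 0.002], [-0.0, -0.002, -1.0]]
ft_force: [0.2, -0.6, 0.0]
grip_width: 0.0854
t 0.82 p [ 0.4313 -0.3263  0.2597] yaw -0.61 zax [-0.     0.002 -1.   ] F [ 0.2 -0.6  0. ] w 0.0854
(array([ 48.3, -36.8,  -0.2]), array([-0.0018,  0.0003, -0.0019]))
```

```bash
python3 -m handwheel '[[48,-37,0,0,0,0,1],[48,-37,0,0,0,0,1],[48,-37,0,0,0,0,1]]'; python3 -c "
from h import *
S();im,c=snap('wrist','w1'); np.savez('w1.npz',K=c[0],R=c[1],t=c[2])
snap('top','t1')"
```

```text
time_s: 1.07
position: [0.4827, -0.2863, 0.2593]
tool_rot: [[1.0, -0.006, 0.001], [-0.006, -1.0, 0.004], [0.001, -0.004, -1.0]]
ft_force: [-0.4, -0.2, 0.2]
grip_width: 0.0853
t 1.07 p [ 0.4827 -0.2863  0.2593] yaw -0.33 zax [ 0.001  0.004 -1.   ] F [-0.4 -0.2  0.2] w 0.0853
```

View pics/w1.png

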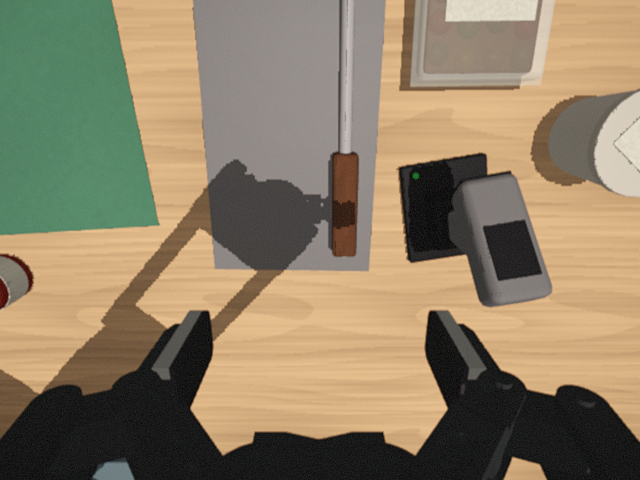

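The wrist view shows the handle (332–357, 153–256) and the near corners of the grey mat at (215,269) and (369,271).

Run:
```python
from h import *
d=np.load('w1.npz');c=(d['K'],d['R'],d['t'])
for p in [(332,153),(357,153),(356,256),(333,256)]: print('h',onz('w',p,.028,c).round(4))
for p in [(215,269),(369,271),(384,0),(194,0)]: print('m',onz('w',p,0,c).round(4))
print('shaft',[onz('w',p,.020,c).round(4) for p in [(347,5),(345,150)]])
for p in [(400,166),(486,154),(411,261)]: print('cr',onz('w',p,.012,c).round(4))
```

```text
h [ 0.5251 -0.3001  0.028 ]
h [ 0.525  -0.3246  0.028 ]
h [ 0.4165 -0.3266  0.028 ]
h [ 0.4166 -0.3019  0.028 ]
m [ 0.3897 -0.1652  0.    ]
m [ 0.3863 -0.3451  0.    ]
m [ 0.6617 -0.3486  0.    ]
m [ 0.6628 -0.1715  0.    ]
shaft [array([ 0.6533, -0.3129,  0.02  ]), array([ 0.5271, -0.3134,  0.02  ])]
cr [ 0.5098 -0.3709  0.012 ]
cr [ 0.5215 -0.4579  0.012 ]
cr [ 0.4038 -0.3901  0.012 ]
```

Run:
```python
from h import *
S();print(go((.492,-.311,.06),down(0.3)));print(go((.492,-.311,.001),down(0.3)))
```

```text
t 1.17 p [ 0.48   -0.289   0.2593] yaw -0.47 zax [-0.001  0.002 -1.   ] F [-0.3  0.2 -0.8] w 0.0856
(array([ 12.5,  22.3, 199.2]), array([-0.0021,  0.0013, -0.0134]))
(array([ 12.5,  22.4, 258.2]), array([-0.0021,  0.0013, -0.0134]))
```

```bash
python3 -m handwheel '[[12,22,40,0,0,-0.013,0.6],[12,22,80,0,0,-0.013,0.6],[12,22,120,0,0,-0.013,0.6],[12,22,160,0,0,-0.013,0.6],[12,22,190,0,0,-0.013,0.6],[12,22,199,0,0,-0.013,0.6],[12,22,199,0,0,-0.013,0.6]]' 100; python3 -c "
from h import *
S();print(go((.492,-.311,.001),down(0.3)));im,c=snap('wrist','w2')"
```

```text
time_s: 1.75
position: [0.489, -0.3103, 0.0576]
tool_rot: [[1.0, 0.003, -0.006], [0.003, -1.0, 0.006], [-0.006, -0.006, -1.0]]
ft_force: [-0.2, 0.2, 0.4]
grip_width: 0.0511
t 1.75 p [ 0.489  -0.3103  0.0576] yaw 0.18 zax [-0.006  0.006 -1.   ] F [-0.2  0.2  0.4] w 0.0511
(array([ 3.4,  1. , 56.5]), array([-0.0062,  0.0061, -0.0022]))
```

View pics/w2.png

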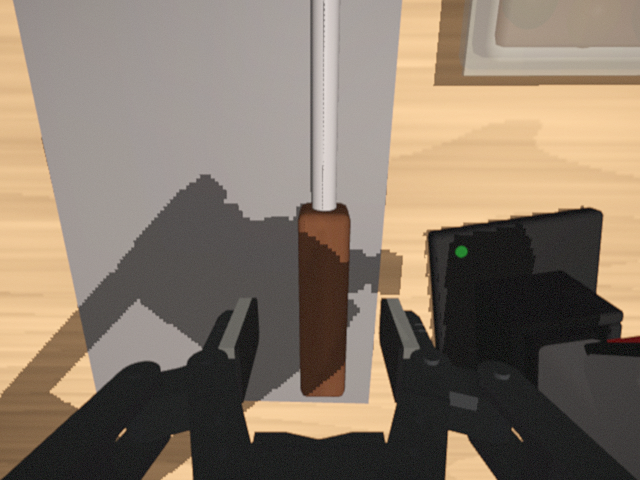

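The handle (299–349, 205–395) is between the jaws, roughly centred; the cradle is clear on the right.

```bash
python3 -m handwheel '[[3,2,20,-0.006,0.006,0,0.6],[3,2,40,-0.006,0.006,0,0.6],[3,2,55,-0.006,0.006,0,0.6],[3,2,55,-0.006,0.006,0,0.6],[3,2,55,-0.006,0.006,0,0],[3,2,55,-0.006,0.006,0,0],[3,2,55,-0.006,0.006,0,0],[3,2,55,-0.006,0.006,0,0]]' 100; python3 -m handwheel '[[0,0,0,0,0,0,0],[0,0,0,0,0,0,0]]' ; python3 -c "
from h import *
S()"
```

```text
time_s: 2.47
position: [0.4948, -0.3146, 0.008]
tool_rot: [[1.0, 0.003, 0.007], [0.003, -1.0, -0.006], [0.006, 0.006, -1.0]]
ft_force: [-1.6, -0.0, 6.1]
grip_width: 0.024
time_s: 2.63
position: [0.4959, -0.3157, 0.0099]
tool_rot: [[1.0, 0.003, 0.009], [0.004, -1.0, -0.009], [0.009, 0.009, -1.0]]
ft_force: [-0.1, 0.3, -2.9]
grip_width: 0.0239
t 2.63 p [ 0.4959 -0.3157  0.0099] yaw 0.2 zax [ 0.009 -0.009 -1.   ] F [-0.1  0.3 -2.9] w 0.0239
```

```bash
python3 -m handwheel '[[0,0,-10,0,0,0,0],[0,0,-20,0,0,0,0],[0,0,-30,0,0,0,0],[0,0,-30,0,0,0,0],[0,0,-30,0,0,0,0]]' ; python3 -c "
from h import *
S();snap('wrist','w3');snap('scene','s3',(100,200,420,440),2.5)"
```

```text
time_s: 3.05
position: [0.4963, -0.316, 0.0413]
tool_rot: [[1.0, 0.003, 0.011], [0.004, -1.0, -0.01], [0.011, 0.01, -1.0]]
ft_force: [-0.1, -0.8, -1.8]
grip_width: 0.0238
t 3.05 p [ 0.4963 -0.316   0.0413] yaw 0.21 zax [ 0.011 -0.01  -1.   ] F [-0.1 -0.8 -1.8] w 0.0238
```

View pics/w3.png

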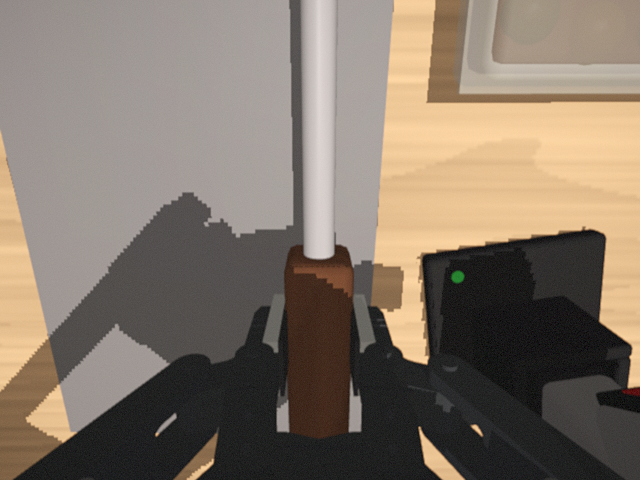

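View pics/s3.png

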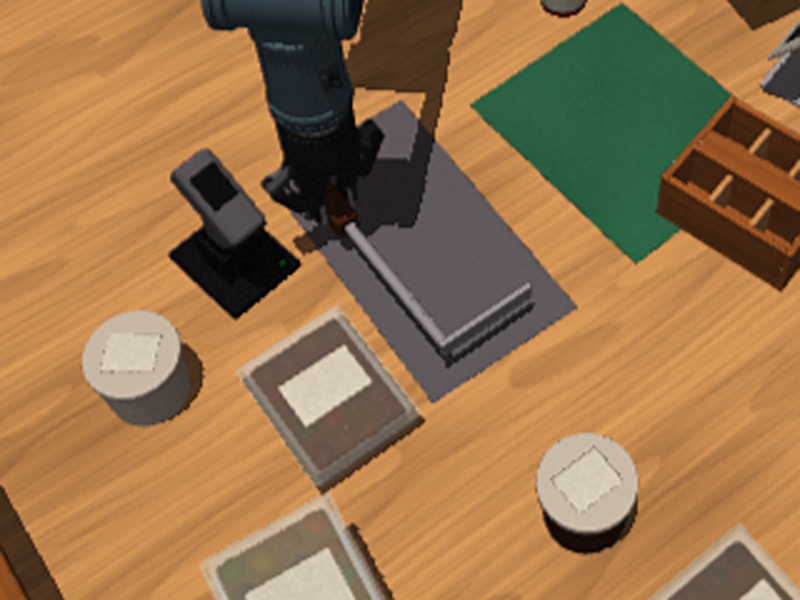

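```bash
python3 -m handwheel '[[0,0,-25,-0.01,0.01,0,0],[0,0,-50,-0.01,0.01,0,0],[0,0,-75,-0.01,0.01,0,0],[0,0,-75,-0.01,0.01,0,0],[0,0,-75,-0.01,0.01,0,0]]' ; python3 -c "
from h import *
S();snap('top','t4',(220,130,440,340),2.857)"
```

```text
time_s: 3.57
position: [0.4953, -0.3151, 0.1158]
tool_rot: [[1.0, 0.003, 0.021], [0.004, -1.0, -0.02], [0.021, 0.02, -1.0]]
ft_force: [0.7, 0.2, -2.8]
grip_width: 0.0239
t 3.57 p [ 0.4953 -0.3151  0.1158] yaw 0.22 zax [ 0.021 -0.02  -1.   ] F [ 0.7  0.2 -2.8] w 0.0239
```

View pics/t4.png

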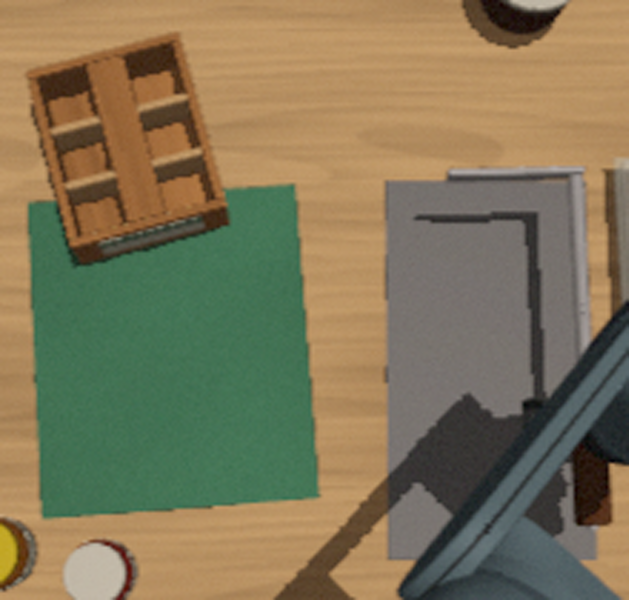

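Run:
```python
from h import *
st=S()
o=np.array([220,130])-.3
P=[onz('top',np.array(p)/2.857+o,.128) for p in [(448,170),(583,168),(583,176),(448,179)]]
print(np.round(P,4), np.mean(P,0)); q=st['tool_rot'].T@(np.mean(P,0)-st['position']);print('blade centre in tool',q.round(4))
print(go((.495,-.3,.14),down(0.)))
```

```text
t 3.62 p [ 0.4944 -0.3143  0.1143] yaw 0.21 zax [ 0.018 -0.018 -1.   ] F [ 0.2  0.9 -2. ] w 0.0237
[[ 0.7006 -0.2088  0.128 ]
 [ 0.7008 -0.318   0.128 ]
 [ 0.6942 -0.3176  0.128 ]
 [ 0.6931 -0.2085  0.128 ]] [ 0.69717666 -0.26323635  0.128     ]
blade centre in tool [ 0.2031 -0.0502 -0.0109]
(array([  1.1, -13.9, -26. ]), array([ 0.018 , -0.0184,  0.0035]))
```

Run:
```python
from h import *
print(go((.659,-.049,.135),down(14)))
```

```text
(array([ 165.9, -264.4,  -22.4]), array([ 0.0202, -0.0161, -0.2408]))
```

```bash
python3 -m handwheel '[[16,-25,-12,0.018,-0.016,-0.03,0],[36,-58,-22,0.02,-0.016,-0.06,0],[57,-91,-22,0.02,-0.016,-0.09,0],[78,-124,-22,0.02,-0.016,-0.12,0],[99,-157,-22,0.02,-0.016,-0.15,0],[119,-190,-22,0.02,-0.016,-0.18,0],[140,-223,-22,0.02,-0.016,-0.21,0],[155,-247,-22,0.02,-0.016,-0.24,0]]' ; python3 -c "
from h import *
S();print(go((.659,-.049,.135),down(14)))"
```

```text
time_s: 4.28
position: [0.6481, -0.0628, 0.1318]
tool_rot: [[0.97, 0.244, -0.004], [0.244, -0.97, 0.002], [-0.003, -0.003, -1.0]]
ft_force: [0.6, -0.5, -2.4]
grip_width: 0.0242
t 4.28 p [ 0.6481 -0.0628  0.1318] yaw 14.12 zax [-0.004  0.002 -1.   ] F [ 0.6 -0.5 -2.4] w 0.0242
(array([ 14. , -10.8,  -3.2]), array([-0.0028,  0.0032,  0.002 ]))
```

```bash
python3 -m handwheel '[[14,-11,-3,0,0,0,0],[14,-11,-3,0,0,0,0],[14,-11,-3,0,0,0,0]]' ; python3 -c "
from h import *
S();print(go((.659,-.049,.012),down(14)));snap('top','t5',(220,90,440,300),2.857);snap('scene','s5',(300,180,520,345),3.6)"
```

```text
time_s: 4.53
position: [0.658, -0.0472, 0.1319]
tool_rot: [[0.969, 0.246, -0.008], [0.246, -0.969, 0.003], [-0.007, -0.005, -1.0]]
ft_force: [-0.6, -0.7, -1.4]
grip_width: 0.0236
t 4.53 p [ 0.658  -0.0472  0.1319] yaw 14.26 zax [-0.008  0.003 -1.   ] F [-0.6 -0.7 -1.4] w 0.0236
(array([  1.4,   2.5, 119.9]), array([-0.0046,  0.0073,  0.0045]))
```

View pics/t5.png

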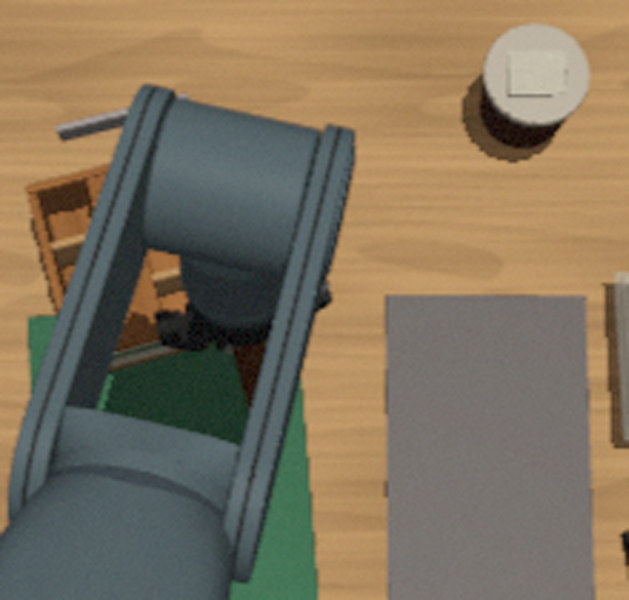

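View pics/s5.png

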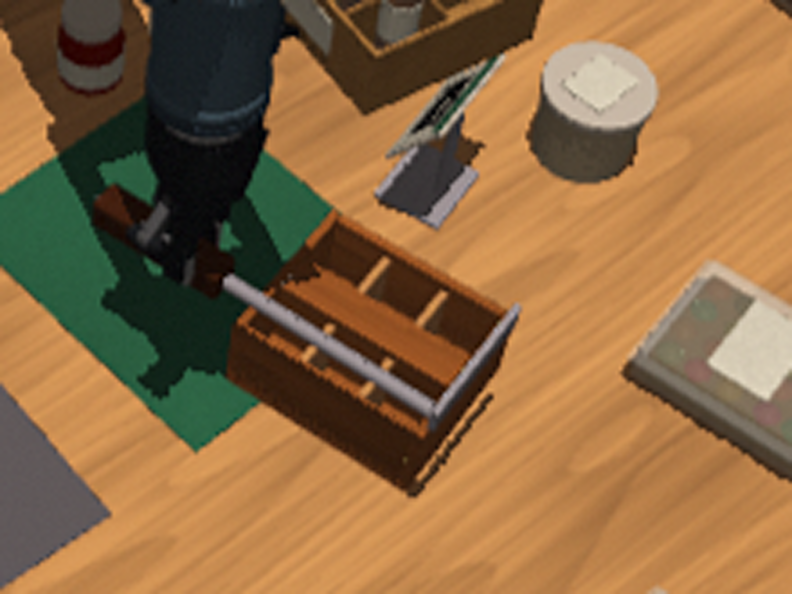

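Run:
```python
from h import *
o=np.array([220,90])-.3
c=np.array([.7441,.0553]);a=np.radians(14);Rm=np.array([[np.cos(a),np.sin(a)],[-np.sin(a),np.cos(a)]])
for n,p,z in [('top',np.array([57,127])/2.857+o,.143),('top',np.array([62,139])/2.857+o,.143),('scene',np.array([435,403])/3.6+[300,180]-.3,.143),('scene',np.array([515,308])/3.6+[300,180]-.3,.143)]:
    q=onz(n,p,z); print(q.round(4), (Rm@(q[:2]-c)*1000).round(1))
# stand check scene top corners
for p in [(336,212),(522,310),(410,432),(230,322)]:
    q=onz('scene',np.array(p)/3.6+[300,180]-.3,.072); print('st',q.round(4),(Rm@(q[:2]-c)*1000).round(1))
```

```text
[0.8317 0.1048 0.143 ] [96.9 26.8]
[0.8215 0.1007 0.143 ] [86.  25.3]
[ 0.851 -0.     0.143] [ 90.4 -79.5]
[0.8295 0.0974 0.143 ] [93.  20.2]
st [0.6576 0.0983 0.072 ] [-73.6  62.7]
st [0.8075 0.1455 0.072 ] [83.3 72.2]
st [0.8324 0.0087 0.072 ] [ 74.4 -66.6]
st [ 0.6849 -0.0309  0.072 ] [-78.3 -69.3]
```

```bash
python3 -c "
from h import *
S();print(go((.667,-.051,.012),down(14)))"
```

```text
t 4.63 p [ 0.6577 -0.0492  0.1329] yaw 14.1 zax [-0.007  0.002 -1.   ] F [ 0.8  1.1 -1.8] w 0.0238
(array([  9.3,   4.5, 120.8]), array([-0.0039,  0.0064,  0.0017]))
```

```bash
python3 -m handwheel '[[9,4,0,-0.004,0.006,0.002,0],[9,4,20,-0.004,0.006,0.002,0],[9,4,40,-0.004,0.006,0.002,0],[9,4,60,-0.004,0.006,0.002,0],[9,4,80,-0.004,0.006,0.002,0],[9,4,90,-0.004,0.006,0.002,0],[9,4,90,-0.004,0.006,0.002,0]]' ; python3 -c "
from h import *
S();print(go((.667,-.051,.012),down(14)));snap('top','t6',(220,90,440,300),2.857);snap('scene','s6',(300,180,520,345),3.6)"
```

```text
time_s: 5.22
position: [0.6646, -0.0515, 0.0396]
tool_rot: [[0.971, 0.24, -0.006], [0.24, -0.971, 0.001], [-0.005, -0.002, -1.0]]
ft_force: [-0.3, 1.0, -2.7]
grip_width: 0.0234
t 5.22 p [ 0.6646 -0.0515  0.0396] yaw 13.89 zax [-0.006  0.001 -1.   ] F [-0.3  1.  -2.7] w 0.0234
(array([ 2.6,  0.2, 27.5]), array([-0.0024,  0.0055, -0.002 ]))
```

View pics/s6.png

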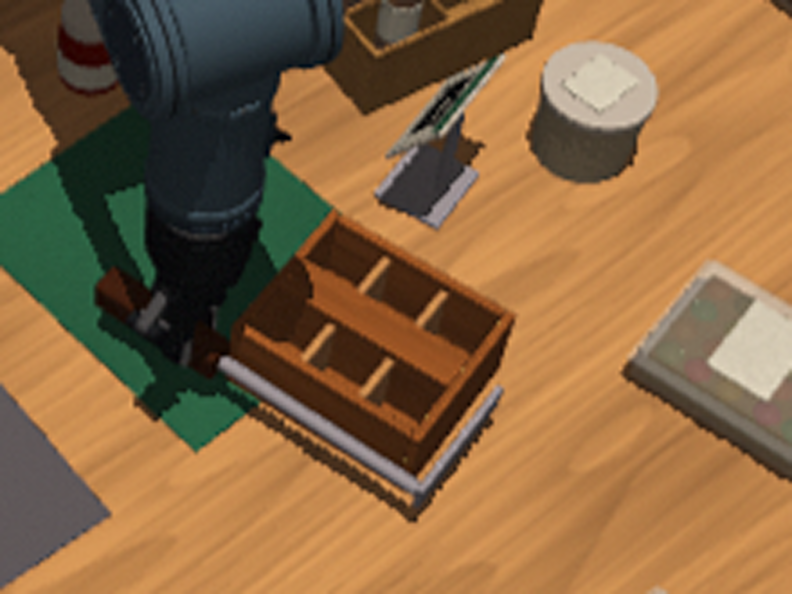

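View pics/t6.png

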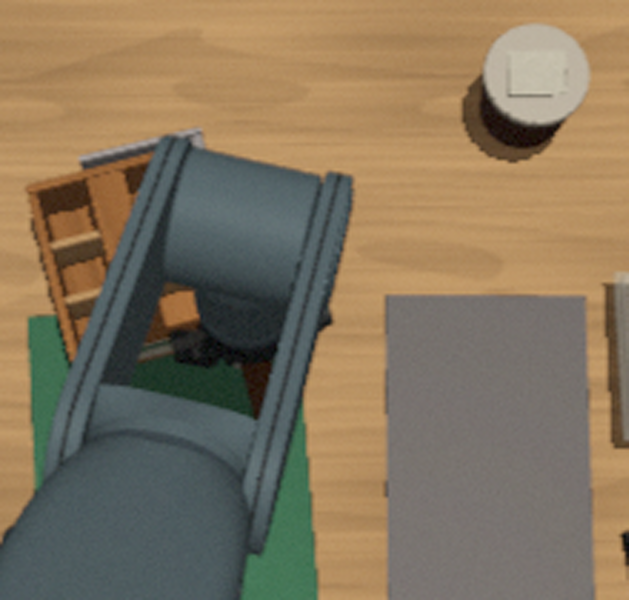

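The shaft runs clear of the stand's right side and the blade is behind its back wall with a gap. I'll lower the hook the rest of the way.

```bash
python3 -m handwheel '[[3,0,12,-0.002,0.005,-0.002,0],[3,0,24,-0.002,0.005,-0.002,0],[3,0,26,-0.002,0.005,-0.002,0],[3,0,26,-0.002,0.005,-0.002,0]]' ; python3 -c "
from h import *
S();a=np.radians(14);u=np.array([np.cos(a),np.sin(a),0])
print(go(np.array((.667,-.051,.012))-u*.175,down(14)))"
```

```text
time_s: 5.65
position: [0.6692, -0.0507, 0.0164]
tool_rot: [[0.97, 0.242, 0.003], [0.242, -0.97, -0.001], [0.003, 0.001, -1.0]]
ft_force: [-0.4, 1.0, -2.5]
grip_width: 0.0238
t 5.65 p [ 0.6692 -0.0507  0.0164] yaw 14.03 zax [ 0.003 -0.001 -1.   ] F [-0.4  1.  -2.5] w 0.0238
(array([-177.2,   -0.4,    3.9]), array([ 0.0015, -0.003 ,  0.0006]))
```

```bash
python3 -m handwheel '[[-5,0,3,0,0,0,0],[-10,0,3,0,0,0,0],[-15,0,3,0,0,0,0],[-22,0,3,0,0,0,0],[-30,0,3,0,0,0,0],[-38,0,3,0,0,0,0],[-46,0,3,0,0,0,0],[-54,0,3,0,0,0,0]]' ; python3 -m handwheel '[[-8,0,0,0,0,0,0],[-16,0,0,0,0,0,0],[-24,0,0,0,0,0,0],[-32,0,0,0,0,0,0],[-40,0,0,0,0,0,0],[-48,0,0,0,0,0,0],[-55,0,0,0,0,0,0],[-60,0,0,0,0,0,0]]'; python3 -c "
from h import *
S();snap('top','t7',(220,90,440,300),2.857);snap('scene','s7',(260,180,480,345),3.6)"
```

```text
time_s: 6.32
position: [0.6167, -0.0641, 0.0137]
tool_rot: [[0.97, 0.242, 0.005], [0.242, -0.97, -0.001], [0.005, 0.002, -1.0]]
ft_force: [3.7, 1.1, -2.2]
grip_width: 0.0244
time_s: 6.98
position: [0.5576, -0.0788, 0.0135]
tool_rot: [[0.97, 0.242, 0.005], [0.242, -0.97, -0.001], [0.004, 0.002, -1.0]]
ft_force: [5.4, 0.6, -2.1]
grip_width: 0.024
t 6.98 p [ 0.5576 -0.0788  0.0135] yaw 13.99 zax [ 0.005 -0.001 -1.   ] F [ 5.4  0.6 -2.1] w 0.024
```

View pics/s7.png

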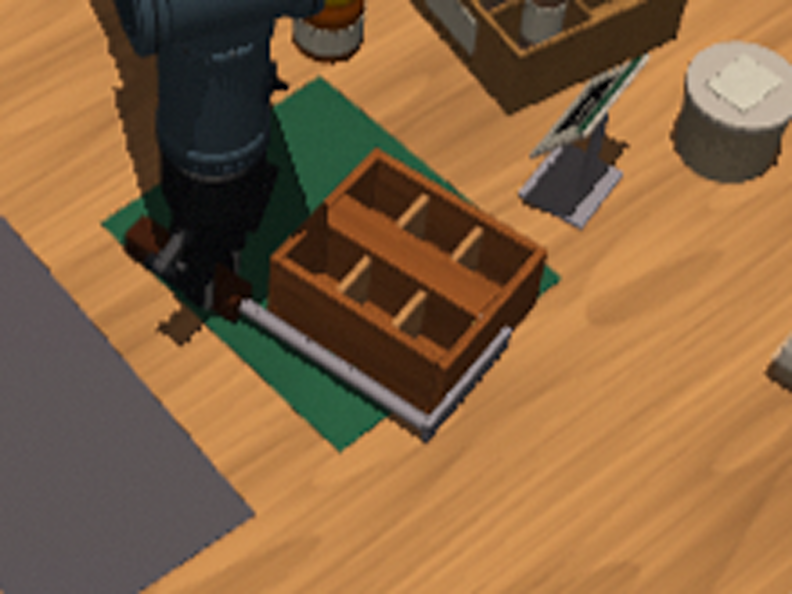

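View pics/t7.png

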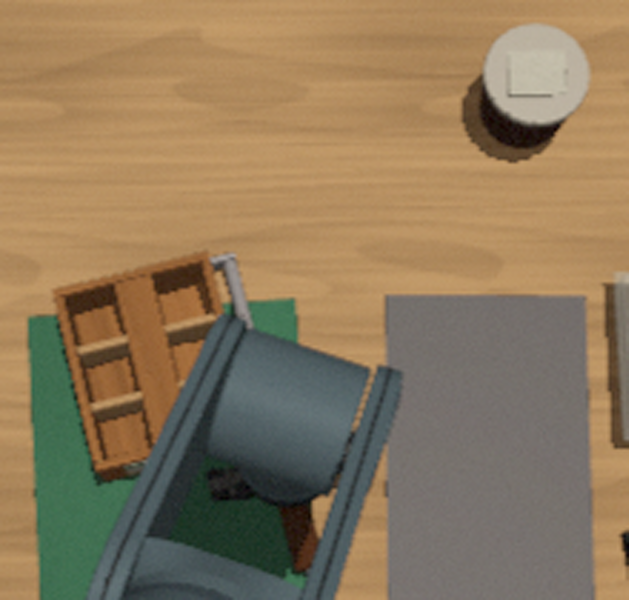

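```bash
python3 -m handwheel '[[-8,0,0,0,0,0,0],[-18,0,0,0,0,0,0],[-28,0,0,0,0,0,0],[-38,0,0,0,0,0,0],[-48,0,0,0,0,0,0],[-58,0,0,0,0,0,0],[-66,0,0,0,0,0,0],[-71,0,0,0,0,0,0]]' ; python3 -m handwheel '[[0,0,0,0,0,0,0],[0,0,0,0,0,0,0]]'; python3 -c "
from h import *
S();snap('top','t8',(220,130,440,340),2.857);snap('scene','s8',(260,160,480,325),3.6)"
```

```text
time_s: 7.75
position: [0.4869, -0.0962, 0.0132]
tool_rot: [[0.97, 0.242, 0.003], [0.242, -0.97, -0.001], [0.002, 0.001, -1.0]]
ft_force: [5.2, 1.6, -1.5]
grip_width: 0.0237
time_s: 7.92
position: [0.486, -0.0964, 0.0132]
tool_rot: [[0.97, 0.241, 0.001], [0.241, -0.97, -0.001], [0.001, 0.001, -1.0]]
ft_force: [1.6, 0.7, -1.4]
grip_width: 0.0239
t 7.92 p [ 0.486  -0.0964  0.0132] yaw 13.97 zax [ 0.001 -0.001 -1.   ] F [ 1.6  0.7 -1.4] w 0.0239
```

View pics/s8.png

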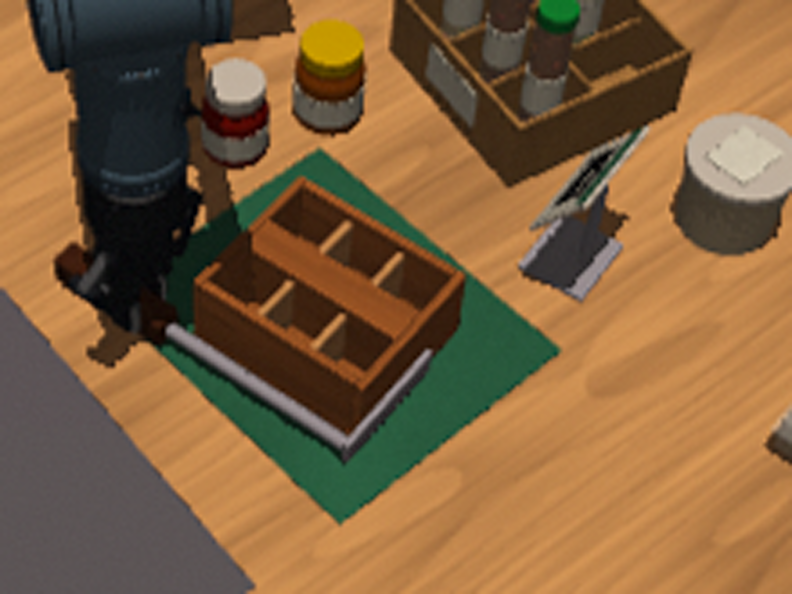

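View pics/t8.png

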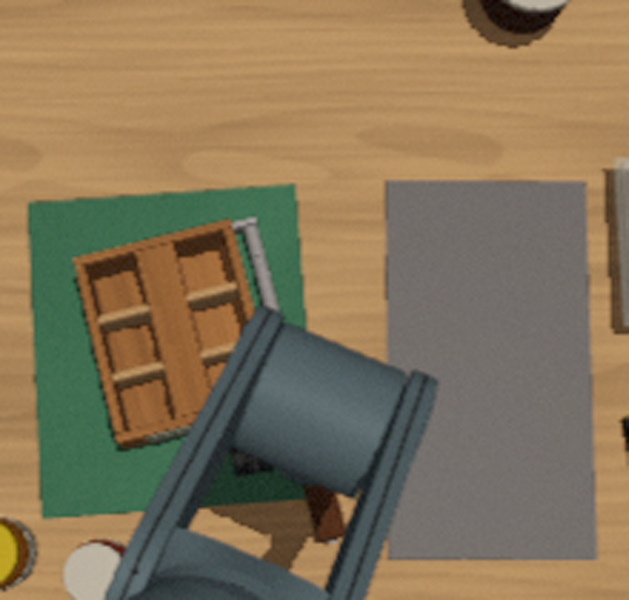

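```bash
python3 -m handwheel '[[5,0,0,0,0,0,0],[10,0,0,0,0,0,0],[16,0,0,0,0,0,0],[16,0,-20,0,0,0,0],[16,0,-45,0,0,0,0],[16,0,-75,0,0,0,0],[16,0,-100,0,0,0,0],[16,0,-108,0,0,0,0]]' ; python3 -c "
from h import *
S();print(go((.494,-.310,.12),down(-0.5)))"
```

```text
time_s: 8.68
position: [0.504, -0.0928, 0.1246]
tool_rot: [[0.97, 0.243, 0.006], [0.243, -0.97, -0.003], [0.005, 0.004, -1.0]]
ft_force: [1.0, 0.4, -1.8]
grip_width: 0.0241
t 8.68 p [ 0.504  -0.0928  0.1246] yaw 14.06 zax [ 0.006 -0.003 -1.   ] F [ 1.   0.4 -1.8] w 0.0241
(array([-62.6, 208.2,   5.2]), array([ 0.0036, -0.006 ,  0.2542]))
```

```bash
python3 -m handwheel '[[-8,25,4,0,0,0.04,0],[-18,58,5,0.003,-0.006,0.08,0],[-28,92,5,0.003,-0.006,0.12,0],[-38,126,5,0.003,-0.006,0.16,0],[-48,160,5,0.003,-0.006,0.2,0],[-58,192,5,0.003,-0.006,0.254,0],[-62,208,5,0.003,-0.006,0.254,0],[-62,208,5,0.003,-0.006,0.254,0]]' ; python3 -c "
from h import *
S();print(go((.494,-.310,.012),down(-0.5)))"
```

```text
time_s: 9.35
position: [0.4942, -0.3134, 0.119]
tool_rot: [[1.0, -0.011, -0.0], [-0.011, -1.0, -0.002], [-0.0, 0.002, -1.0]]
ft_force: [0.9, 0.6, -1.6]
grip_width: 0.024
t 9.35 p [ 0.4942 -0.3134  0.119 ] yaw -0.64 zax [-0.    -0.002 -1.   ] F [ 0.9  0.6 -1.6] w 0.024
(array([ -0.2,  -3.6, 107. ]), array([ 0.0015,  0.0005, -0.0025]))
```

```bash
python3 -m handwheel '[[0,-3,25,0,0,0,0],[0,-3,50,0,0,0,0],[0,-3,75,0,0,0,0],[0,-3,95,0,0,0,0],[0,-3,104,0,0,0,0],[0,-3,106,0,0,0,0],[0,-3,107,0,0,0,0]]' ; python3 -c "
from h import *
S();snap('scene','s9',(100,200,420,440),2.5);snap('top','t9',(340,180,440,340),3.6)"
```

```text
time_s: 9.93
position: [0.4943, -0.3097, 0.0115]
tool_rot: [[1.0, -0.01, -0.001], [-0.01, -1.0, -0.001], [-0.001, 0.001, -1.0]]
ft_force: [0.5, -0.2, -1.3]
grip_width: 0.0235
t 9.93 p [ 0.4943 -0.3097  0.0115] yaw -0.58 zax [-0.001 -0.001 -1.   ] F [ 0.5 -0.2 -1.3] w 0.0235
```

View pics/s9.png

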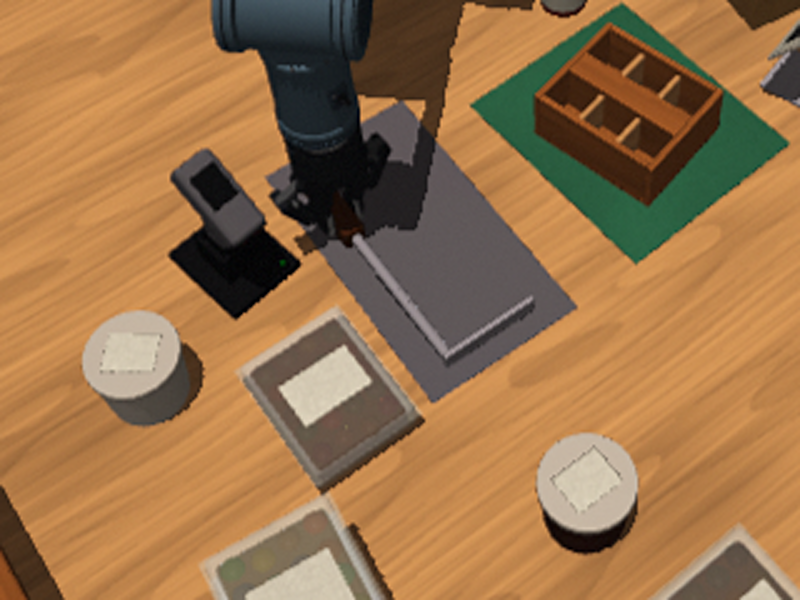

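```bash
python3 -m handwheel '[[0,0,1,0,0,0,0],[0,0,2,0,0,0,0],[0,0,2,0,0,0,0.2],[0,0,2,0,0,0,0.35],[0,0,1,0,0,0,0.5],[0,0,0,0,0,0,0.55],[0,0,0,0,0,0,0.55],[0,0,0,0,0,0,0.55]]' ; python3 -m handwheel '[[0,0,-25,0,0,0,0.55],[0,0,-60,0,0,0,0.55],[0,0,-100,0,0,0,0.55],[0,0,-140,0,0,0,0.55],[0,0,-180,0,0,0,0.55],[0,0,-220,0,0,0,0.55],[0,0,-250,0,0,0,0.55],[0,0,-250,0,0,0,0.55]]';python3 -c "
from h import *
S();im,c=snap('wrist','w10');np.savez('w10.npz',K=c[0],R=c[1],t=c[2]);print(go((.479,.332,.25),down(-8.2)))"
```

```text
time_s: 10.7
position: [0.4952, -0.311, 0.0132]
tool_rot: [[1.0, -0.011, 0.001], [-0.011, -1.0, -0.003], [0.001, 0.003, -1.0]]
ft_force: [-0.1, 0.5, -0.5]
grip_width: 0.0471
time_s: 11.37
position: [0.4974, -0.3123, 0.2714]
tool_rot: [[1.0, -0.01, 0.011], [-0.01, -1.0, -0.012], [0.011, 0.012, -1.0]]
ft_force: [0.4, -1.4, 0.9]
grip_width: 0.0467
t 11.37 p [ 0.4974 -0.3123  0.2714] yaw -0.59 zax [ 0.011 -0.012 -1.   ] F [ 0.4 -1.4  0.9] w 0.0467
(array([ -24.3, -643.5,   11.8]), array([ 0.0084, -0.0084,  0.1326]))
```

View pics/w10.png

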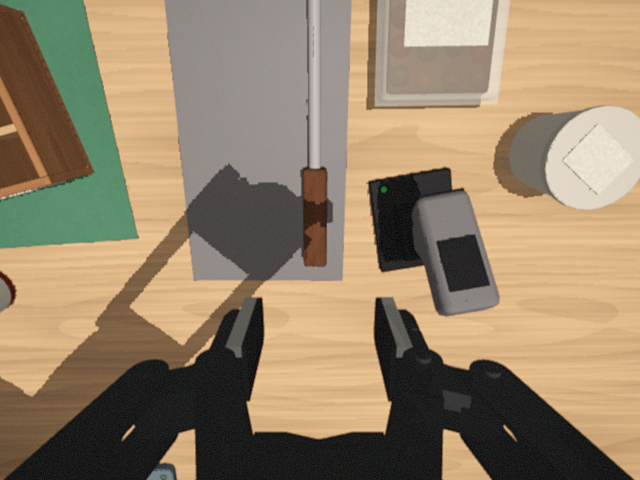

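Run:
```python
from h import *
d=np.load('w10.npz');c=(d['K'],d['R'],d['t'])
H=[onz('w',p,.028,c) for p in [(302,168),(327,168),(326,266),(303,266)]]; print(np.round(H,4),np.mean(H,0))
M=[onz('w',p,0,c) for p in [(194,279),(342,279),(350,10)]]; print(np.round(M,4))
print([onz('w',p,.02,c).round(4) for p in [(313,5),(315,165)]])
```

```text
[[ 0.5262 -0.2999  0.028 ]
 [ 0.5259 -0.3255  0.028 ]
 [ 0.4173 -0.3241  0.028 ]
 [ 0.4177 -0.2984  0.028 ]] [ 0.47177707 -0.31196739  0.028     ]
[[ 0.3912 -0.1657  0.    ]
 [ 0.3882 -0.3442  0.    ]
 [ 0.6744 -0.3493 -0.    ]]
[array([ 0.6741, -0.3134,  0.02  ]), array([ 0.528 , -0.3133,  0.02  ])]
```

```bash
python3 -m handwheel '[[0,-30,0,0.008,-0.008,0.02,0.7],[-2,-70,0,0.008,-0.008,0.03,0.7],[-4,-111,0,0.008,-0.008,0.04,0.7],[-6,-152,0,0.008,-0.008,0.05,0.7],[-8,-193,0,0.008,-0.008,0.06,0.7],[-10,-234,0,0.008,-0.008,0.07,0.7],[-12,-275,0,0.008,-0.008,0.08,0.7],[-14,-316,0,0.008,-0.008,0.08,0.7]]' 40; python3 -m handwheel '[[0,-40,0,0,0,0,0.7],[0,-80,0,0,0,0,0.7],[0,-120,0,0,0,0,0.7],[0,-160,0,0,0,0,0.7],[0,-200,0,0,0,0,0.7],[-8,-230,0,0,0,0,0.7],[-8,-240,0,0,0,0,0.7]]';python3 -c "
from h import *
S();im,c=snap('wrist','w11');np.savez('w11.npz',K=c[0],R=c[1],t=c[2])
snap('top','t11',(220,130,440,340),2.857)"
```

```text
time_s: 12.08
position: [0.4844, 0.0066, 0.2632]
tool_rot: [[0.996, -0.091, -0.002], [-0.091, -0.996, -0.0], [-0.002, 0.0, -1.0]]
ft_force: [0.4, 0.7, 0.3]
grip_width: 0.0597
time_s: 12.67
position: [0.4963, 0.2504, 0.2611]
tool_rot: [[0.996, -0.088, -0.006], [-0.088, -0.996, 0.001], [-0.006, -0.0, -1.0]]
ft_force: [-1.2, 0.1, -0.3]
grip_width: 0.0596
t 12.67 p [0.4963 0.2504 0.2611] yaw -5.02 zax [-0.006  0.001 -1.   ] F [-1.2  0.1 -0.3] w 0.0596
```

View pics/w11.png

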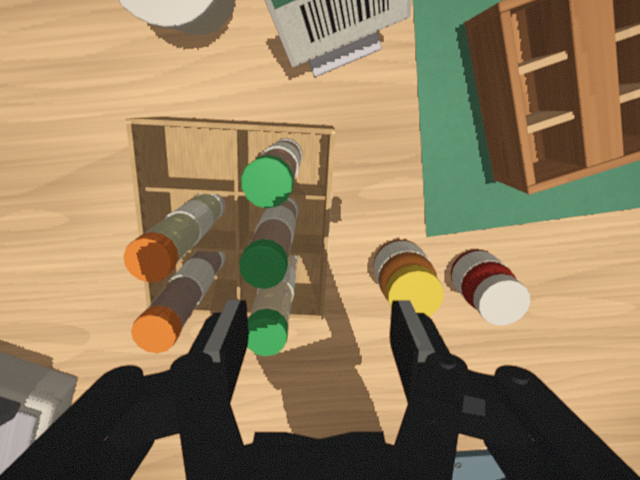

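View pics/t11.png

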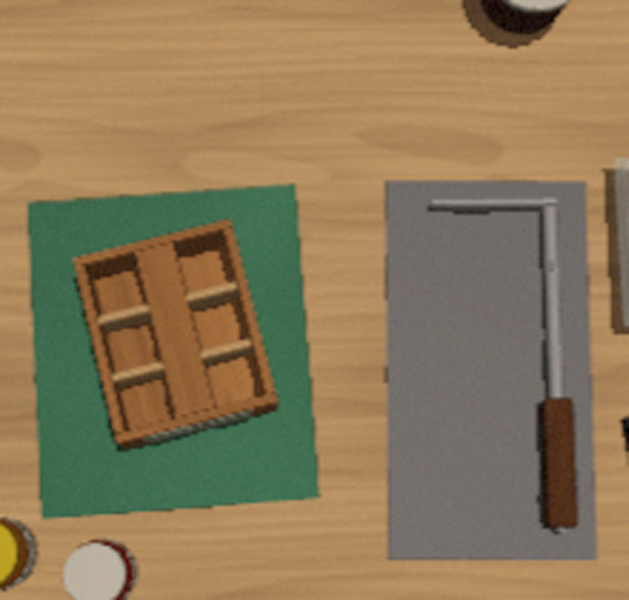

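```bash
cat > stand.py <<'E'
from h import *
def stand(corn):
    o=np.array([220,130])-.3
    q=np.array([onz('top',np.array(p)/2.857+o,.072) for p in corn])  # FL,FR,NR,NL
    c=q.mean(0)[:2]; v=(q[0]-q[3]+q[1]-q[2])[:2]; w=(q[0]-q[1]+q[3]-q[2])[:2]
    yaw=np.degrees(np.arctan2(v[1],v[0])); yw=np.degrees(np.arctan2(w[1],w[0]))-90
    print('c',c.round(4),'yaw',yaw.round(1),yw.round(1),'size',np.linalg.norm(v)/2,np.linalg.norm(w)/2)
    a=np.radians((yaw+yw)/2);Rm=np.array([[np.cos(a),-np.sin(a)],[np.sin(a),np.cos(a)]])
    for x in(.05,0,-.05):
        for y in(.038,-.038): print((x,y),(c+Rm@[x,y]).round(4))
E
python3 - <<'E'
from stand import *
stand([(75,259),(231,221),(276,404),(118,442)])
d=np.load('w11.npz');c=(d['K'],d['R'],d['t'])
im=cv2.imread('pics/w11.png');hs=cv2.cvtColor(im,cv2.COLOR_BGR2HSV)
for nm,lo,hi in (('g',(55,120,60),(75,255,255)),('o',(3,190,120),(14,255,255))):
    for a,ce,b in blobs(cv2.inRange(hs,lo,hi),500): print(nm,a,ce,b,onz('w',ce,.16,c).round(4))
E
```

```text
c [0.5815 0.0153] yaw 13.2 13.0 size 0.15793830600757267 0.13334973303760064
(0.05, 0.038) [0.6216 0.0636]
(0.05, -0.038) [ 0.6388 -0.0104]
(0, 0.038) [0.5729 0.0523]
(0, -0.038) [ 0.5901 -0.0217]
(-0.05, 0.038) [0.5242 0.041 ]
(-0.05, -0.038) [ 0.5414 -0.033 ]
g 2060 [267.  181.2] [241 156  52  52] [0.5371 0.2795 0.16  ]
g 1767 [263.2 263.5] [240 240  47  48] [0.4794 0.2899 0.16  ]
g 1499 [266.3 332. ] [247 309  40  46] [0.4236 0.2952 0.16  ]
o 1162 [152.4 258.3] [132 233  39  49] [0.4901 0.3667 0.16  ]
```

```bash
python3 -c "
from h import *
S();print(go((.537,.2805,.20),down(-8.2)))
print(go((.537,.2805,.105),down(-8.2)))"
```

```text
t 12.77 p [0.4973 0.2478 0.2614] yaw -5.04 zax [-0.005 -0.001 -1.   ] F [ 0.4 -0.8  0.3] w 0.0599
(array([ 36.9, -36.1,  61.2]), array([0.0013, 0.0051, 0.0552]))
(array([ 37.4, -36.2, 156.2]), array([0.0013, 0.0051, 0.0552]))
```

```bash
python3 -m handwheel '[[20,-20,10,0,0.005,0.03,0.7],[37,-36,30,0,0.005,0.055,0.7],[37,-36,50,0,0.005,0.055,0.7],[37,-36,56,0,0.005,0.055,0.7],[37,-36,56,0,0.005,0.055,0.7],[37,-36,56,0,0.005,0.055,0.7]]' 40; python3 -c "
from h import *
S();print(go((.537,.2805,.105),down(-8.2)));snap('wrist','w12')"
```

```text
time_s: 13.27
position: [0.5369, 0.2789, 0.2051]
tool_rot: [[0.99, -0.144, -0.001], [-0.144, -0.99, -0.002], [-0.001, 0.002, -1.0]]
ft_force: [0.2, 0.9, 0.4]
grip_width: 0.0596
t 13.27 p [0.5369 0.2789 0.2051] yaw -8.27 zax [-0.001 -0.002 -1.   ] F [0.2 0.9 0.4] w 0.0596
(array([ -0. ,  -1.8, 100.1]), array([ 0.0023,  0.001 , -0.0012]))
```

View pics/w12.png

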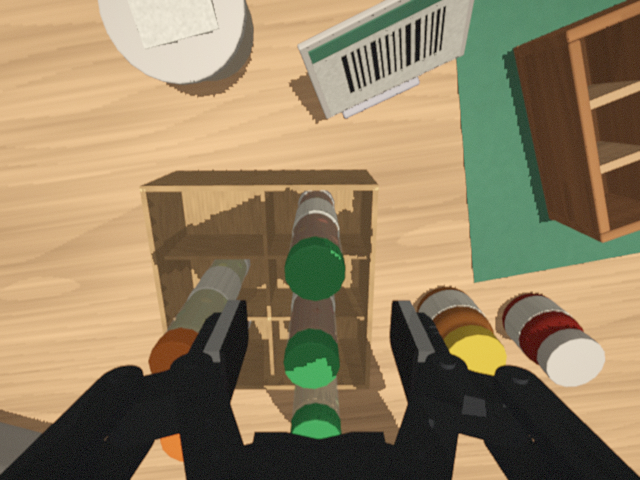

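The first green cap (315,268) sits on the jaws' centre line (318).

```bash
python3 -m handwheel '[[0,-1,30,0,0,0,0.7],[0,-1,60,0,0,0,0.7],[0,-1,85,0,0,0,0.7],[0,-1,98,0,0,0,0.7],[0,-1,99,0,0,0,0.7],[0,-1,99,0,0,0,0],[0,-1,99,0,0,0,0],[0,-1,99,0,0,0,0]]' 40; python3 -m handwheel '[[0,0,0,0,0,0,0],[0,0,0,0,0,0,0],[0,0,-10,0,0,0,0],[0,0,-30,0,0,0,0],[0,0,-60,0,0,0,0],[0,0,-90,0,0,0,0],[0,0,-120,0,0,0,0],[0,0,-150,0,0,0,0]]';python3 -c "
from h import *
S();print(go((.6388,-.0104,.285),down(8)));snap('scene','s12',(260,90,480,300),2.8)"
```

```text
time_s: 13.98
position: [0.5391, 0.2804, 0.1096]
tool_rot: [[0.99, -0.144, 0.005], [-0.144, -0.99, -0.0], [0.005, -0.001, -1.0]]
ft_force: [0.1, -1.0, 1.4]
grip_width: 0.0329
time_s: 14.65
position: [0.5381, 0.2804, 0.262]
tool_rot: [[0.99, -0.144, 0.005], [-0.144, -0.99, 0.0], [0.005, -0.001, -1.0]]
ft_force: [0.6, -0.2, -0.1]
grip_width: 0.0335
t 14.65 p [0.5381 0.2804 0.262 ] yaw -8.26 zax [ 0.005  0.    -1.   ] F [ 0.6 -0.2 -0.1] w 0.0335
(array([141.6, 273.4, -22.5]), array([-0.    , -0.0053, -0.2837]))
```

View pics/s12.png

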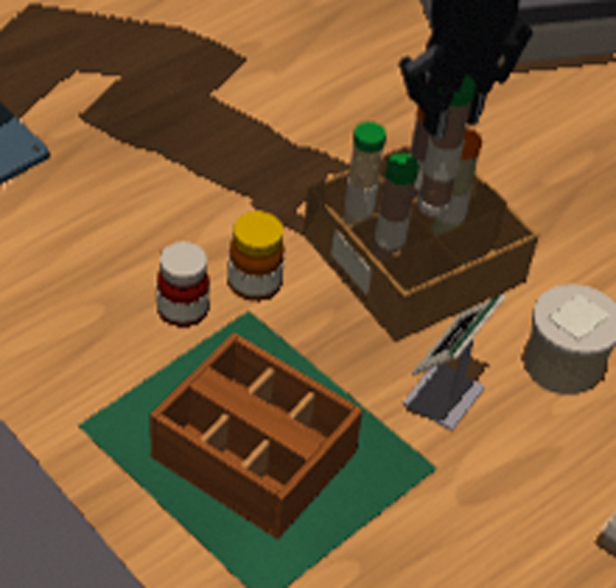

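```bash
python3 -m handwheel '[[10,20,-22,0,0,-0.03,0],[28,54,-23,0,0,-0.07,0],[46,90,-23,0,0,-0.11,0],[64,126,-23,0,0,-0.15,0],[82,162,-23,0,0,-0.2,0],[100,198,-23,0,0,-0.25,0],[118,234,-23,0,-0.004,-0.284,0],[135,262,-23,0,-0.004,-0.284,0]]';python3 -c "
from h import *
S();print(go((.6388,-.0104,.185),down(8)))"
```

```text
time_s: 15.37
position: [0.6365, -0.0004, 0.2936]
tool_rot: [[0.99, 0.14, 0.012], [0.14, -0.99, 0.002], [0.012, -0.001, -1.0]]
ft_force: [-0.3, 0.9, -1.3]
grip_width: 0.0329
t 15.37 p [ 6.365e-01 -4.000e-04  2.936e-01] yaw 8.06 zax [ 0.012  0.002 -1.   ] F [-0.3  0.9 -1.3] w 0.0329
(array([ -0.5,  10.2, 108.6]), array([-0.0006, -0.0125,  0.0011]))
```

```bash
python3 -m handwheel '[[0,10,20,0,-0.012,0,0],[0,10,50,0,-0.012,0,0],[0,10,80,0,-0.012,0,0],[0,10,100,0,-0.012,0,0],[0,10,100,0,-0.012,0,0],[0,10,100,0,-0.012,0,0]]';python3 -c "
from h import *
S();print(go((.6388,-.0104,.117),down(8)));im,c=snap('wrist','w13');snap('scene','s13',(260,140,480,305),3.6);snap('top','t13',(220,130,440,340),2.857)
for y in(.022,-.022):
  for x in (.022,-.022):
    print(c and '',)
"
```

```text
time_s: 15.87
position: [0.6385, -0.01, 0.1932]
tool_rot: [[0.99, 0.14, -0.002], [0.14, -0.99, 0.001], [-0.002, -0.001, -1.0]]
ft_force: [-0.4, 0.8, 0.4]
grip_width: 0.0331
t 15.87 p [ 0.6385 -0.01    0.1932] yaw 8.06 zax [-0.002  0.001 -1.   ] F [-0.4  0.8  0.4] w 0.0331
(array([ 0.3,  0.5, 76.2]), array([-0.0014,  0.0018,  0.0011]))
```

View pics/w13.png

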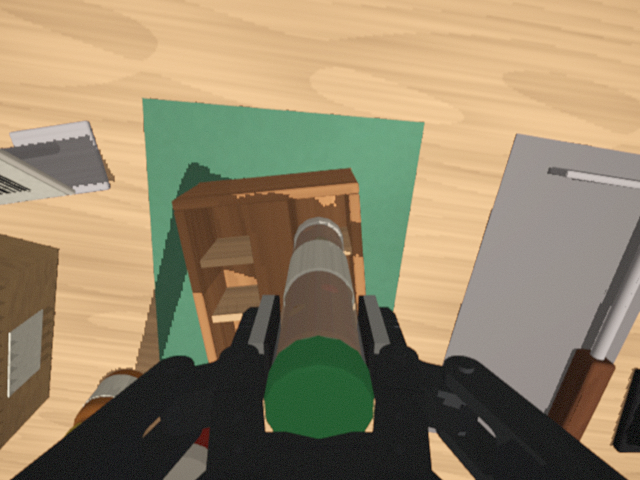

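View pics/s13.png

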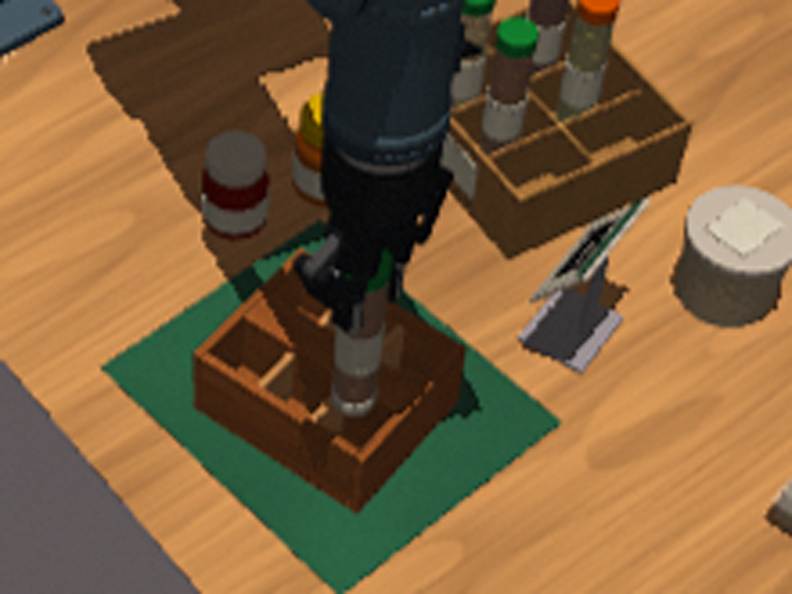

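```bash
python3 -m handwheel '[[0,0,8,0,0,0,0],[0,0,18,0,0,0,0],[0,0,28,0,0,0,0],[0,0,38,0,0,0,0],[0,0,38,0,0,0,0]]';python3 -c "
from h import *
S();snap('wrist','w14')"
```

```text
time_s: 16.43
position: [0.6388, -0.0098, 0.1549]
tool_rot: [[0.99, 0.141, -0.001], [0.141, -0.99, 0.001], [-0.001, -0.001, -1.0]]
ft_force: [-0.4, -0.5, -1.7]
grip_width: 0.0327
t 16.43 p [ 0.6388 -0.0098  0.1549] yaw 8.08 zax [-0.001  0.001 -1.   ] F [-0.4 -0.5 -1.7] w 0.0327
```

View pics/w14.png

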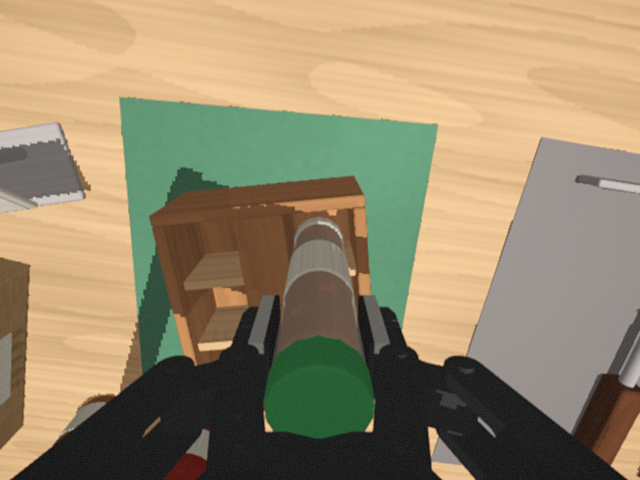

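The tube is inside the far-right well with no side force, so I'll continue down.

```bash
python3 -m handwheel '[[0,0,10,0,0,0,0],[0,0,20,0,0,0,0],[0,0,30,0,0,0,0],[0,0,36,0,0,0,0],[0,0,40,0,0,0,0],[0,0,41,0,0,0,0],[0,0,42,0,0,0,0]]'
```

```text
time_s: 17.07
position: [0.6397, -0.0098, 0.1146]
tool_rot: [[0.99, 0.141, 0.001], [0.141, -0.99, 0.001], [0.001, -0.0, -1.0]]
ft_force: [-2.3, 0.9, 8.8]
grip_width: 0.0328
```

```bash
python3 -m handwheel '[[0,0,-1,0,0,0,0.3],[0,0,-1,0,0,0,0.7],[0,0,-1,0,0,0,0.7],[0,0,-1,0,0,0,0.7],[0,0,-30,0,0,0,0.7],[0,0,-65,0,0,0,0.7],[0,0,-100,0,0,0,0.7],[0,0,-105,0,0,0,0.7]]';python3 -c "
from h import *
S();print(go((.4785,.291,.21),down(-8.2)));im,c=snap('wrist','w15');snap('scene','s15',(260,140,480,305),3.6)"
```

```text
time_s: 17.73
position: [0.6427, -0.0105, 0.227]
tool_rot: [[0.99, 0.141, 0.012], [0.141, -0.99, -0.001], [0.012, 0.003, -1.0]]
ft_force: [1.1, 0.5, 1.2]
grip_width: 0.0601
t 17.73 p [ 0.6427 -0.0105  0.227 ] yaw 8.09 zax [ 0.012 -0.001 -1.   ] F [1.1 0.5 1.2] w 0.0601
(array([-120.3, -321.6,   14.5]), array([ 0.0015, -0.0125,  0.2842]))
```

View pics/s15.png

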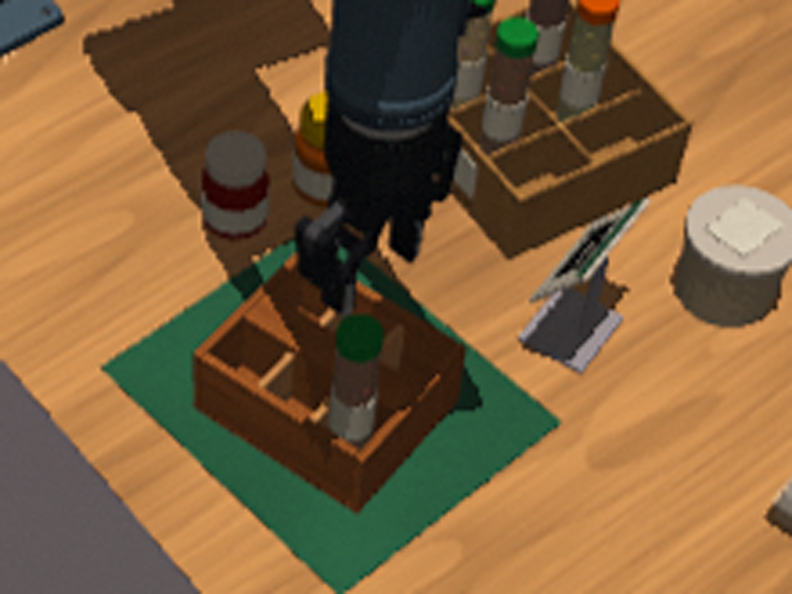

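Tube 1 stands seated in the far-right well, and the stand has not moved. Next is the middle green tube.

```bash
python3 -m handwheel '[[-12,-32,0,0,-0.012,0.05,0.7],[-26,-70,0,0,-0.012,0.1,0.7],[-40,-108,0,0,-0.012,0.15,0.7],[-54,-146,0,0,-0.012,0.2,0.7],[-68,-184,0,0,-0.012,0.25,0.7],[-82,-222,0,0,-0.012,0.284,0.7],[-96,-260,0,0,-0.012,0.284,0.7],[-109,-294,5,0,-0.012,0.284,0.7]]'; python3 -m handwheel '[[0,-22,5,0,0,0,0.7],[-6,-27,8,0,0,0,0.7],[-6,-27,8,0,0,0,0.7],[-6,-27,8,0,0,0,0.7]]';python3 -c "
from h import *
S();print(go((.4785,.291,.107),down(-8.2)));im,c=snap('wrist','w16')
hs=cv2.cvtColor(im,cv2.COLOR_RGB2HSV)
for nm,lo,hi in (('g',(55,120,50),(75,255,255)),('o',(3,190,100),(14,255,255))):
    for a,ce,b in blobs(cv2.inRange(hs,lo,hi),500): print(nm,a,ce,b,onz('w',ce,.16,c).round(4))"
```

```text
time_s: 18.5
position: [0.4898, 0.2674, 0.2152]
tool_rot: [[0.99, -0.142, -0.006], [-0.142, -0.99, -0.0], [-0.006, 0.001, -1.0]]
ft_force: [0.4, -0.7, 0.7]
grip_width: 0.0602
time_s: 18.83
position: [0.4869, 0.2942, 0.2058]
tool_rot: [[0.99, -0.141, -0.009], [-0.142, -0.99, -0.002], [-0.009, 0.003, -1.0]]
ft_force: [-0.1, -0.5, -0.7]
grip_width: 0.0596
t 18.83 p [0.4869 0.2942 0.2058] yaw -8.14 zax [-0.009 -0.002 -1.   ] F [-0.1 -0.5 -0.7] w 0.0596
(array([-7. ,  4.1, 98.8]), array([0.0035, 0.0086, 0.0011]))
g 2846 [324.8 280.4] [296 250  59  62] [0.4797 0.2906 0.16  ]
g 2498 [327.9 364.3] [302 335  53  59] [0.4241 0.2963 0.16  ]
o 2645 [183.5 280.5] [150 248  66  63] [0.4908 0.3678 0.16  ]
```

View pics/w16.png

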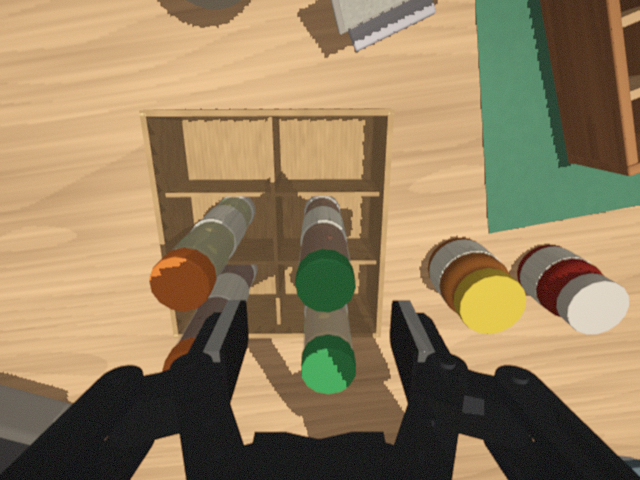

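```bash
python3 -m handwheel '[[-7,4,5,0.003,0.008,0,0.7],[-7,4,30,0.003,0.008,0,0.7],[-7,4,60,0.003,0.008,0,0.7],[-7,4,85,0.003,0.008,0,0.7],[-7,4,98,0.003,0.008,0,0.7],[-7,4,98,0.003,0.008,0,0.7],[-7,4,98,0.003,0.008,0,0],[-7,4,98,0.003,0.008,0,0]]' 40; python3 -m handwheel '[[0,0,0,0,0,0,0],[0,0,0,0,0,0,0],[0,0,0,0,0,0,0],[0,0,-30,0,0,0,0],[0,0,-70,0,0,0,0],[0,0,-110,0,0,0,0],[0,0,-150,0,0,0,0],[0,0,-180,0,0,0,0]]';python3 -c "
from h import *
S();print(go((.5901,-.0217,.285),down(10)))"
```

```text
time_s: 19.55
position: [0.4808, 0.2901, 0.1096]
tool_rot: [[0.99, -0.144, 0.002], [-0.144, -0.99, 0.001], [0.002, -0.001, -1.0]]
ft_force: [1.0, 1.0, 0.7]
grip_width: 0.0365
time_s: 20.22
position: [0.4807, 0.2903, 0.2939]
tool_rot: [[0.99, -0.144, 0.007], [-0.144, -0.99, 0.002], [0.006, -0.003, -1.0]]
ft_force: [1.2, 0.9, -0.2]
grip_width: 0.0332
t 20.22 p [0.4807 0.2903 0.2939] yaw -8.27 zax [ 0.007  0.002 -1.   ] F [ 1.2  0.9 -0.2] w 0.0332
(array([153., 293.,   9.]), array([-0.002 , -0.0067, -0.3189]))
```

```bash
python3 -m handwheel '[[14,26,0,0,-0.007,-0.04,0],[32,62,0,0,-0.007,-0.08,0],[50,98,0,0,-0.007,-0.12,0],[68,134,0,0,-0.007,-0.17,0],[87,170,0,0,-0.007,-0.22,0],[106,206,0,0,-0.007,-0.27,0],[125,242,0,0,-0.007,-0.319,0],[142,274,0,0,-0.007,-0.319,0]]';python3 -c "
from h import *
S();print(go((.5901,-.0217,.19),down(10)))"
```

```text
time_s: 20.88
position: [0.5822, -0.0037, 0.2945]
tool_rot: [[0.984, 0.176, 0.001], [0.176, -0.984, 0.001], [0.001, -0.001, -1.0]]
ft_force: [0.6, -0.5, -0.8]
grip_width: 0.0332
t 20.88 p [ 0.5822 -0.0037  0.2945] yaw 10.14 zax [ 0.001  0.001 -1.   ] F [ 0.6 -0.5 -0.8] w 0.0332
(array([  4.5,  19.2, 104.5]), array([-0.0013, -0.0008,  0.0024]))
```

```bash
python3 -m handwheel '[[4,15,10,0,0,0,0],[4,19,40,0,0,0,0],[4,19,70,0,0,0,0],[4,19,95,0,0,0,0],[4,19,102,0,0,0,0],[4,19,102,0,0,0,0],[4,19,102,0,0,0,0]]';python3 -c "
from h import *
S();print(go((.5901,-.0217,.117),down(10)));im,c=snap('wrist','w17');snap('scene','s17',(260,140,480,305),3.6)"
```

```text
time_s: 21.47
position: [0.5901, -0.0215, 0.1936]
tool_rot: [[0.984, 0.176, 0.002], [0.176, -0.984, 0.001], [0.002, -0.001, -1.0]]
ft_force: [0.2, -0.6, -1.6]
grip_width: 0.0332
t 21.47 p [ 0.5901 -0.0215  0.1936] yaw 10.16 zax [ 0.002  0.001 -1.   ] F [ 0.2 -0.6 -1.6] w 0.0332
(array([-0.2,  0.3, 76.6]), array([-0.0009, -0.0018,  0.0027]))
```

View pics/w17.png

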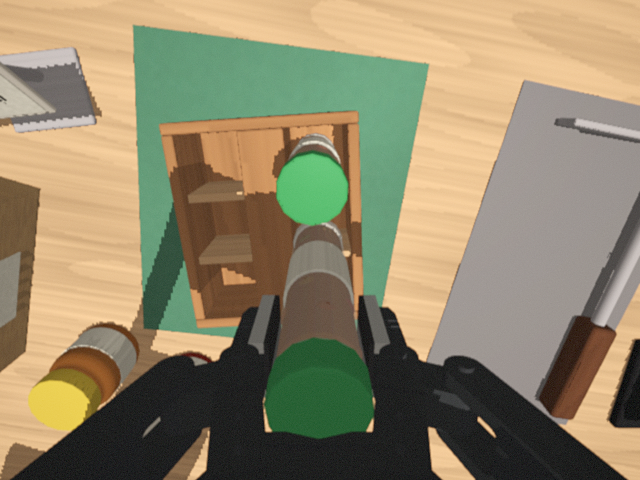

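View pics/s17.png

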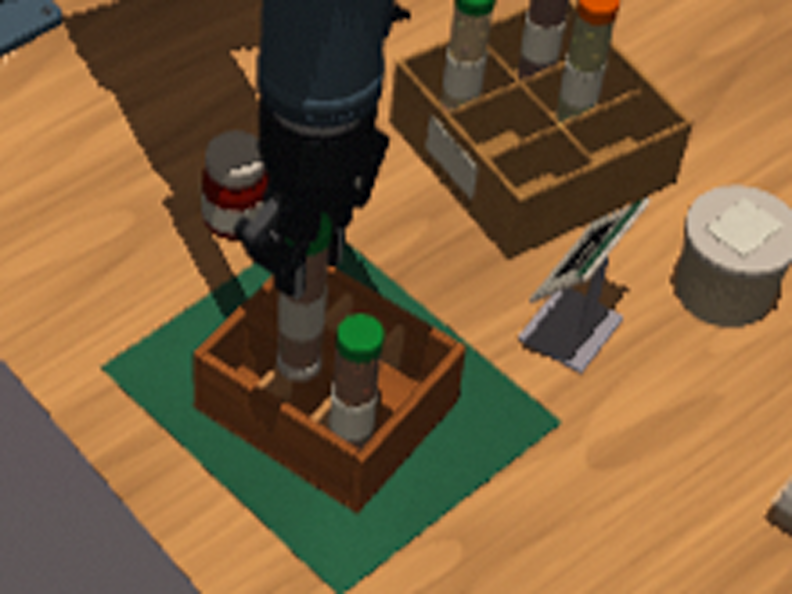

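Tube 2 is above the middle-right well, aligned, so I'll insert it.

```bash
python3 -m handwheel '[[0,0,12,0,0,0,0],[0,0,24,0,0,0,0],[0,0,38,0,0,0,0],[0,0,52,0,0,0,0],[0,0,64,0,0,0,0],[0,0,72,0,0,0,0],[0,0,76,0,0,0,0],[0,0,79,0,0,0,0]]'; python3 -m handwheel '[[0,0,1,0,0,0,0],[0,0,1,0,0,0,0]]'
```

```text
time_s: 22.23
position: [0.5919, -0.0215, 0.1166]
tool_rot: [[0.984, 0.177, 0.006], [0.177, -0.984, 0.0], [0.006, 0.001, -1.0]]
ft_force: [-0.3, -0.1, -0.0]
grip_width: 0.0332
time_s: 22.4
position: [0.5925, -0.0216, 0.1163]
tool_rot: [[0.984, 0.177, 0.007], [0.177, -0.984, -0.0], [0.007, 0.001, -1.0]]
ft_force: [-0.7, 0.3, -0.8]
grip_width: 0.0329
```

```bash
python3 -m handwheel '[[0,0,2,0,0,0,0],[0,0,3,0,0,0,0],[0,0,2,0,0,0,0.3],[0,0,0,0,0,0,0.7],[0,0,0,0,0,0,0.7],[0,0,0,0,0,0,0.7],[0,0,-30,0,0,0,0.7],[0,0,-70,0,0,0,0.7]]'; python3 -m handwheel '[[0,0,-20,0,0,0,0.7],[0,0,-30,0,0,0,0.7]]';python3 -c "
from h import *
S();print(go((.4225,.296,.215),down(-8.2)));im,c=snap('wrist','w18');snap('scene','s18',(260,140,480,305),3.6)"
```

```text
time_s: 23.07
position: [0.5891, -0.0211, 0.183]
tool_rot: [[0.984, 0.177, -0.002], [0.177, -0.984, 0.002], [-0.001, -0.002, -1.0]]
ft_force: [0.6, 0.6, -0.1]
grip_width: 0.0597
time_s: 23.23
position: [0.5905, -0.0214, 0.2163]
tool_rot: [[0.984, 0.177, 0.003], [0.177, -0.984, 0.001], [0.003, -0.0, -1.0]]
ft_force: [0.6, 0.6, -0.4]
grip_width: 0.0597
t 23.23 p [ 0.5905 -0.0214  0.2163] yaw 10.18 zax [ 0.003  0.001 -1.   ] F [ 0.6  0.6 -0.4] w 0.0597
(array([-109.3, -342.1,    1.1]), array([-0.0008, -0.0029,  0.3207]))
```

View pics/s18.png

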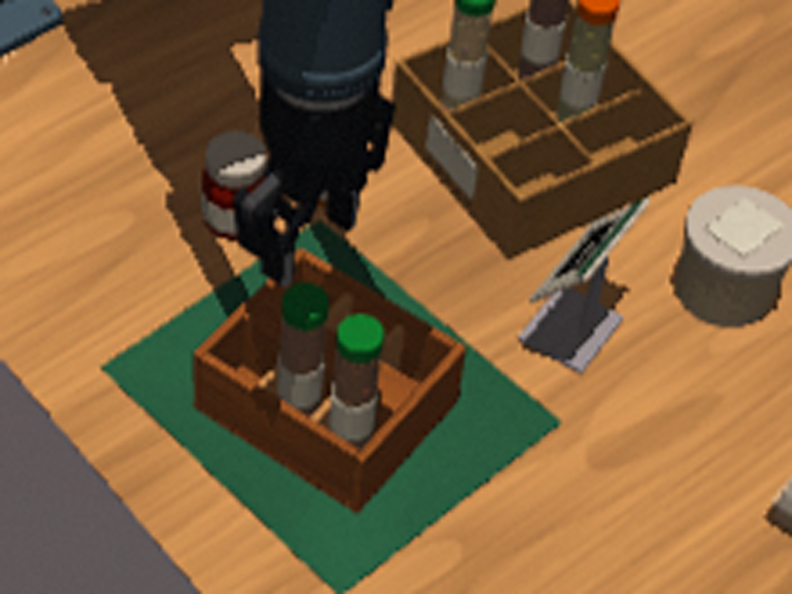

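Tube 2 is seated. Next is the near green tube.

```bash
python3 -m handwheel '[[-11,-34,0,0,0,0.05,0.7],[-23,-72,0,0,0,0.1,0.7],[-35,-110,0,0,0,0.16,0.7],[-47,-148,0,0,0,0.22,0.7],[-60,-186,0,0,0,0.28,0.7],[-72,-224,0,0,0,0.32,0.7],[-84,-262,0,0,0,0.32,0.7],[-97,-300,0,0,0,0.32,0.7]]'; python3 -m handwheel '[[0,-25,5,0,0,0,0.7],[-5,-36,6,0,0,0,0.7],[-5,-36,6,0,0,0,0.7],[-5,-36,6,0,0,0,0.7]]';python3 -c "
from h import *
S();print(go((.4225,.296,.108),down(-8.2)));im,c=snap('wrist','w19')
hs=cv2.cvtColor(im,cv2.COLOR_RGB2HSV)
for nm,lo,hi in (('g',(55,120,50),(75,255,255)),('o',(3,190,100),(14,255,255))):
    for a,ce,b in blobs(cv2.inRange(hs,lo,hi),500): print(nm,a,ce,b,onz('w',ce,.16,c).round(4))"
```

```text
time_s: 24.0
position: [0.4395, 0.2578, 0.2124]
tool_rot: [[0.99, -0.143, -0.001], [-0.143, -0.99, 0.0], [-0.001, 0.0, -1.0]]
ft_force: [0.8, 0.5, 0.3]
grip_width: 0.0599
time_s: 24.33
position: [0.439, 0.2937, 0.2049]
tool_rot: [[0.99, -0.141, -0.004], [-0.141, -0.99, -0.002], [-0.004, 0.002, -1.0]]
ft_force: [-0.6, 0.7, -0.2]
grip_width: 0.0596
t 24.33 p [0.439  0.2937 0.2049] yaw -8.11 zax [-0.004 -0.002 -1.   ] F [-0.6  0.7 -0.2] w 0.0596
(array([-16.3,  -0.1,  96.9]), array([0.0023, 0.0036, 0.0016]))
g 2775 [316.  296.5] [288 266  57  61] [0.4233 0.2963 0.16  ]
o 618 [176.4 188.1] [131 165  63  67] [0.494  0.3572 0.16  ]
o 2745 [170.1 300.2] [138 270  65  61] [0.4327 0.3774 0.16  ]
```

View pics/w19.png

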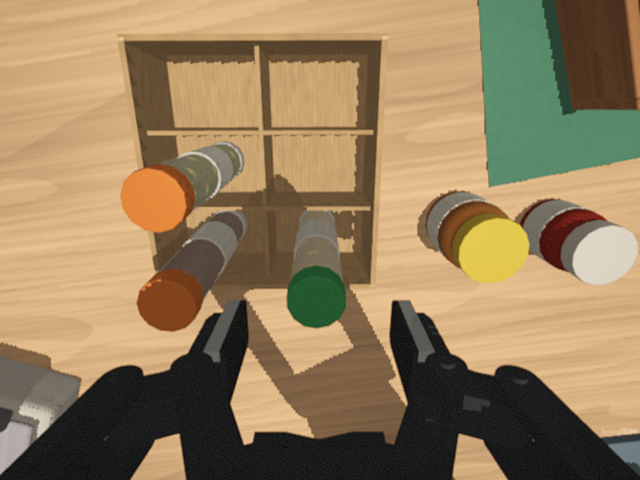

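```bash
python3 -m handwheel '[[-12,0,3,0.002,0.003,0,0.7],[-16,0,25,0.002,0.003,0,0.7],[-16,0,55,0.002,0.003,0,0.7],[-16,0,83,0.002,0.003,0,0.7],[-16,0,96,0.002,0.003,0,0.7],[-16,0,97,0.002,0.003,0,0.7],[-16,0,97,0.002,0.003,0,0],[-16,0,97,0.002,0.003,0,0]]' 40; python3 -m handwheel '[[0,0,0,0,0,0,0],[0,0,0,0,0,0,0],[0,0,0,0,0,0,0],[0,0,-30,0,0,0,0],[0,0,-70,0,0,0,0],[0,0,-110,0,0,0,0],[0,0,-150,0,0,0,0],[0,0,-180,0,0,0,0]]';python3 -c "
from h import *
S();print(go((.5414,-.0330,.29),down(10)))"
```

```text
time_s: 25.05
position: [0.4246, 0.2947, 0.1094]
tool_rot: [[0.99, -0.144, 0.002], [-0.144, -0.99, 0.001], [0.002, -0.001, -1.0]]
ft_force: [-0.3, 0.2, 0.7]
grip_width: 0.0365
time_s: 25.72
position: [0.4247, 0.295, 0.2936]
tool_rot: [[0.99, -0.144, 0.006], [-0.144, -0.99, 0.002], [0.005, -0.003, -1.0]]
ft_force: [1.2, 0.7, 0.1]
grip_width: 0.0331
t 25.72 p [0.4247 0.295  0.2936] yaw -8.25 zax [ 0.006  0.002 -1.   ] F [1.2 0.7 0.1] w 0.0331
(array([162.5, 307.8,   3.5]), array([-0.0021, -0.0058, -0.3186]))
```

```bash
python3 -m handwheel '[[14,26,0,0,-0.006,-0.04,0],[32,62,0,0,-0.006,-0.08,0],[50,98,0,0,-0.006,-0.12,0],[69,134,0,0,-0.006,-0.17,0],[88,170,0,0,-0.006,-0.22,0],[108,206,0,0,-0.006,-0.27,0],[128,243,0,0,-0.006,-0.319,0],[148,280,0,0,-0.006,-0.319,0]]';python3 -c "
from h import *
S();print(go((.5414,-.0330,.19),down(10)))"
```

```text
time_s: 26.38
position: [0.531, -0.0045, 0.2942]
tool_rot: [[0.984, 0.177, 0.001], [0.177, -0.984, 0.002], [0.001, -0.002, -1.0]]
ft_force: [0.2, -0.3, -1.0]
grip_width: 0.0334
t 26.38 p [ 0.531  -0.0045  0.2942] yaw 10.19 zax [ 0.001  0.002 -1.   ] F [ 0.2 -0.3 -1. ] w 0.0334
(array([  5.1,  30.1, 104.1]), array([-0.0018, -0.0013,  0.0034]))
```

```bash
python3 -m handwheel '[[5,20,8,0,0,0,0],[5,30,38,0,0,0,0],[5,30,68,0,0,0,0],[5,30,95,0,0,0,0],[5,30,102,0,0,0,0],[5,30,102,0,0,0,0],[5,30,102,0,0,0,0]]';python3 -c "
from h import *
S();print(go((.5414,-.0330,.115),down(10)));im,c=snap('wrist','w20');snap('scene','s20',(260,140,480,305),3.6)"
```

```text
time_s: 26.97
position: [0.5418, -0.0328, 0.1932]
tool_rot: [[0.984, 0.177, 0.002], [0.177, -0.984, 0.002], [0.002, -0.001, -1.0]]
ft_force: [-0.6, 0.6, -0.3]
grip_width: 0.0329
t 26.97 p [ 0.5418 -0.0328  0.1932] yaw 10.22 zax [ 0.002  0.002 -1.   ] F [-0.6  0.6 -0.3] w 0.0329
(array([-0.6,  0.2, 78.2]), array([-0.0013, -0.0022,  0.0039]))
```

View pics/s20.png

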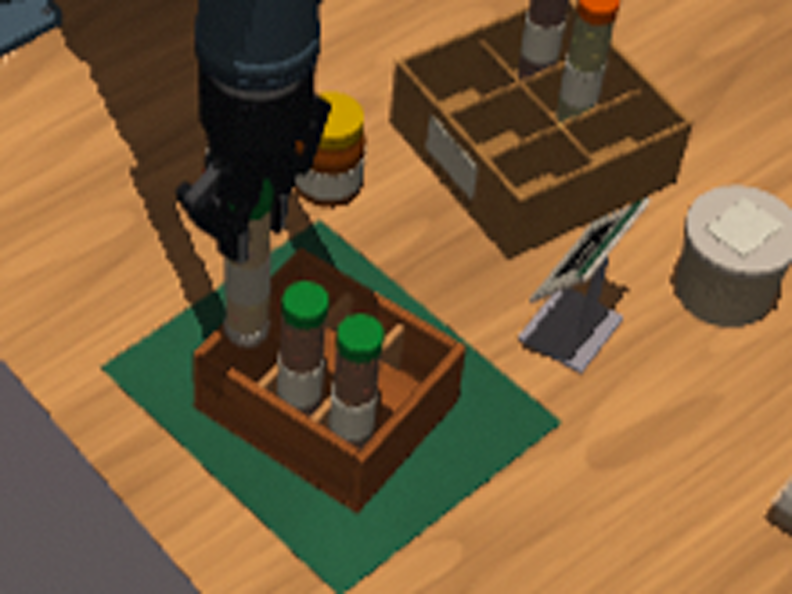

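View pics/w20.png

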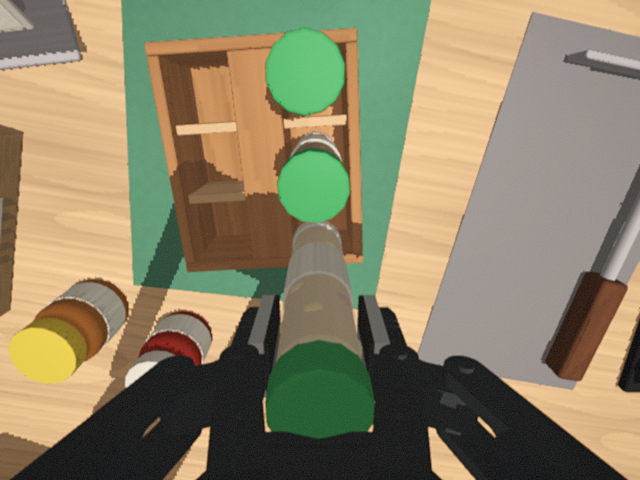

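```bash
python3 -m handwheel '[[0,0,12,0,0,0,0],[0,0,24,0,0,0,0],[0,0,38,0,0,0,0],[0,0,52,0,0,0,0],[0,0,64,0,0,0,0],[0,0,72,0,0,0,0],[0,0,77,0,0,0,0],[0,0,80,0,0,0,0]]'; python3 -m handwheel '[[0,0,1,0,0,0,0],[0,0,2,0,0,0,0],[0,0,2,0,0,0,0.3],[0,0,0,0,0,0,0.7],[0,0,0,0,0,0,0.7],[0,0,0,0,0,0,0.7],[0,0,-30,0,0,0,0.7],[0,0,-70,0,0,0,0.7]]'; python3 -m handwheel '[[0,0,-20,0,0,0,0.7],[0,0,-35,0,0,0,0.7]]';python3 -c "
from h import *
S();print(go((.4905,.369,.215),down(-8.2)));snap('scene','s21',(260,140,480,305),3.6)"
```

```text
time_s: 27.73
position: [0.5436, -0.0329, 0.1149]
tool_rot: [[0.984, 0.178, 0.006], [0.178, -0.984, 0.001], [0.006, 0.001, -1.0]]
ft_force: [0.4, -1.1, -1.5]
grip_width: 0.0332
time_s: 28.4
position: [0.5405, -0.0323, 0.1822]
tool_rot: [[0.984, 0.178, -0.002], [0.178, -0.984, 0.003], [-0.002, -0.003, -1.0]]
ft_force: [0.4, -0.4, 0.1]
grip_width: 0.0597
time_s: 28.57
position: [0.5415, -0.0327, 0.2199]
tool_rot: [[0.984, 0.178, 0.001], [0.178, -0.984, 0.002], [0.001, -0.002, -1.0]]
ft_force: [-0.2, -0.1, -0.0]
grip_width: 0.0598
t 28.57 p [ 0.5415 -0.0327  0.2199] yaw 10.24 zax [ 0.001  0.002 -1.   ] F [-0.2 -0.1 -0. ] w 0.0598
(array([  21.2, -404.4,    5.6]), array([-0.0018, -0.0009,  0.3218]))
```

View pics/s21.png

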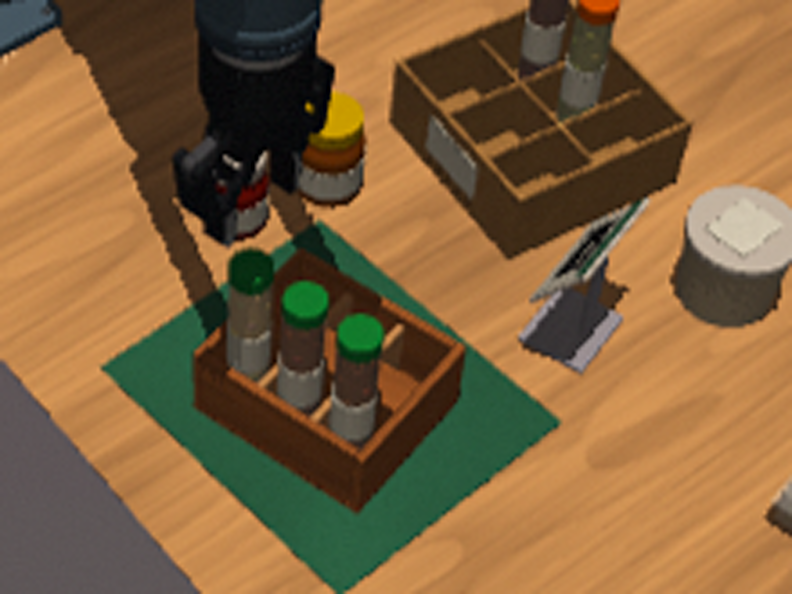

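All three green tubes are in the right row and seated. Next is the far orange tube.

```bash
python3 -m handwheel '[[2,-35,0,0,0,0.05,0.7],[4,-75,0,0,0,0.1,0.7],[6,-115,0,0,0,0.16,0.7],[8,-156,0,0,0,0.22,0.7],[10,-197,0,0,0,0.28,0.7],[12,-238,0,0,0,0.32,0.7],[14,-279,0,0,0,0.32,0.7],[16,-320,0,0,0,0.32,0.7]]'; python3 -c "
from h import *
S();print(go((.4905,.369,.21),down(-8.2)))"
```

```text
time_s: 29.28
position: [0.5008, 0.2866, 0.2215]
tool_rot: [[0.99, -0.141, 0.004], [-0.141, -0.99, 0.0], [0.004, -0.001, -1.0]]
ft_force: [0.4, 0.2, -0.3]
grip_width: 0.0599
t 29.28 p [0.5008 0.2866 0.2215] yaw -8.11 zax [ 0.004  0.    -1.   ] F [ 0.4  0.2 -0.3] w 0.0599
(array([-21.8, -80.1,  11.5]), array([-0.0011, -0.0042,  0.0015]))
```

```bash
python3 -m handwheel '[[-10,-38,8,0,-0.004,0,0.7],[-20,-70,11,0,-0.004,0,0.7],[-22,-80,11,0,-0.004,0,0.7],[-22,-80,11,0,-0.004,0,0.7],[-22,-80,11,0,-0.004,0,0.7]]';python3 -c "
from h import *
S();print(go((.4905,.369,.108),down(-8.2)));im,c=snap('wrist','w22')
hs=cv2.cvtColor(im,cv2.COLOR_RGB2HSV)
for nm,lo,hi in (('g',(55,120,50),(75,255,255)),('o',(3,190,100),(14,255,255))):
    for a,ce,b in blobs(cv2.inRange(hs,lo,hi),500): print(nm,a,ce,b,onz('w',ce,.16,c).round(4))"
```

```text
time_s: 29.7
position: [0.4901, 0.3687, 0.2097]
tool_rot: [[0.99, -0.14, -0.0], [-0.14, -0.99, -0.0], [-0.0, 0.0, -1.0]]
ft_force: [0.9, -0.1, -0.3]
grip_width: 0.0596
t 29.7 p [0.4901 0.3687 0.2097] yaw -8.02 zax [-0. -0. -1.] F [ 0.9 -0.1 -0.3] w 0.0596
(array([  0.4,  -0.4, 101.7]), array([0.0003, 0.0004, 0.0031]))
o 2554 [314.6 265.6] [285 235  60  61] [0.4912 0.3697 0.16  ]
o 1149 [308.3 343.4] [286 325  53  45] [0.4416 0.3807 0.16  ]
```

View pics/w22.png

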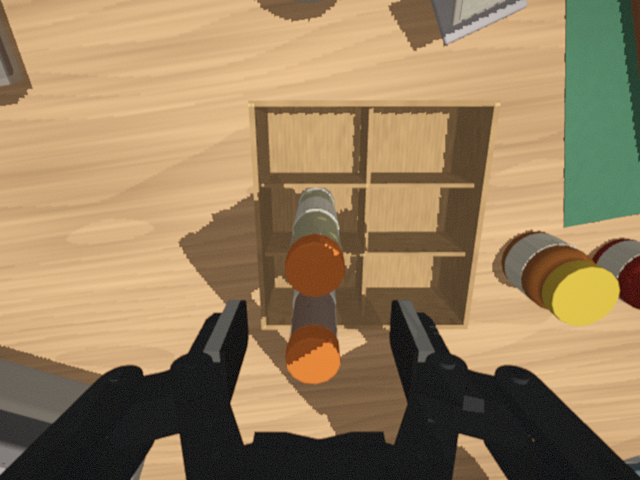

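```bash
python3 -m handwheel '[[0,-1,30,0,0,0,0.7],[0,-1,60,0,0,0,0.7],[0,-1,88,0,0,0,0.7],[0,-1,101,0,0,0,0.7],[0,-1,101,0,0,0,0.7],[0,-1,101,0,0,0,0],[0,-1,101,0,0,0,0],[0,-1,101,0,0,0,0]]' 40; python3 -m handwheel '[[0,0,0,0,0,0,0],[0,0,0,0,0,0,0],[0,0,0,0,0,0,0],[0,0,-30,0,0,0,0],[0,0,-70,0,0,0,0],[0,0,-110,0,0,0,0],[0,0,-150,0,0,0,0],[0,0,-180,0,0,0,0]]';python3 -c "
from h import *
S();print(go((.6216,.0636,.29),down(10)))"
```

```text
time_s: 30.42
position: [0.4921, 0.3688, 0.111]
tool_rot: [[0.99, -0.142, 0.003], [-0.142, -0.99, 0.001], [0.003, -0.002, -1.0]]
ft_force: [-0.3, 0.1, -1.3]
grip_width: 0.0331
time_s: 31.08
position: [0.4918, 0.3689, 0.2952]
tool_rot: [[0.99, -0.142, 0.007], [-0.142, -0.99, 0.003], [0.006, -0.004, -1.0]]
ft_force: [1.0, 1.7, -0.7]
grip_width: 0.0329
t 31.08 p [0.4918 0.3689 0.2952] yaw -8.14 zax [ 0.007  0.003 -1.   ] F [ 1.   1.7 -0.7] w 0.0329
(array([171.7, 283.9,   5.1]), array([-0.0031, -0.0068, -0.3167]))
```

```bash
python3 -m handwheel '[[15,26,0,-0.003,-0.006,-0.04,0],[35,59,0,-0.003,-0.006,-0.08,0],[56,93,0,-0.003,-0.006,-0.12,0],[76,127,0,-0.003,-0.006,-0.17,0],[97,161,0,-0.003,-0.006,-0.22,0],[118,195,0,-0.003,-0.006,-0.27,0],[138,229,0,-0.003,-0.006,-0.317,0],[158,260,0,-0.003,-0.006,-0.317,0]]';python3 -c "
from h import *
S();print(go((.6216,.0636,.19),down(10)))"
```

```text
time_s: 31.75
position: [0.6117, 0.0871, 0.2954]
tool_rot: [[0.984, 0.176, 0.001], [0.176, -0.984, -0.0], [0.001, 0.0, -1.0]]
ft_force: [1.1, 0.9, -1.4]
grip_width: 0.0334
t 31.75 p [0.6117 0.0871 0.2954] yaw 10.16 zax [ 0.001 -0.    -1.   ] F [ 1.1  0.9 -1.4] w 0.0334
(array([  5.5,  24.8, 105.4]), array([ 0.0004, -0.0011,  0.0028]))
```

```bash
python3 -m handwheel '[[5,20,8,0,0,0,0],[5,25,38,0,0,0,0],[5,25,68,0,0,0,0],[5,25,95,0,0,0,0],[5,25,102,0,0,0,0],[5,25,102,0,0,0,0],[5,25,102,0,0,0,0]]';python3 -c "
from h import *
S();print(go((.6216,.0636,.115),down(10)));im,c=snap('wrist','w23');snap('scene','s23',(260,140,480,305),3.6)"
```

```text
time_s: 32.33
position: [0.6216, 0.0635, 0.1944]
tool_rot: [[0.984, 0.177, 0.002], [0.177, -0.984, -0.0], [0.002, 0.001, -1.0]]
ft_force: [-0.0, -0.3, 0.4]
grip_width: 0.033
t 32.33 p [0.6216 0.0635 0.1944] yaw 10.18 zax [ 0.002 -0.    -1.   ] F [-0.  -0.3  0.4] w 0.033
(array([-0.1, -0.1, 79.4]), array([ 0.0006, -0.0019,  0.0031]))
```

View pics/w23.png

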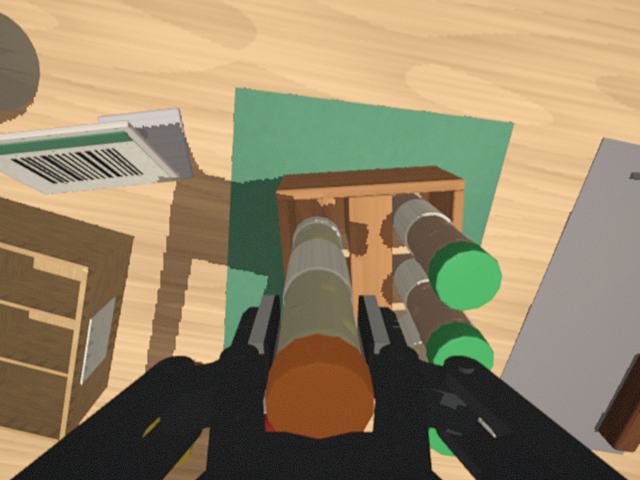

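View pics/s23.png

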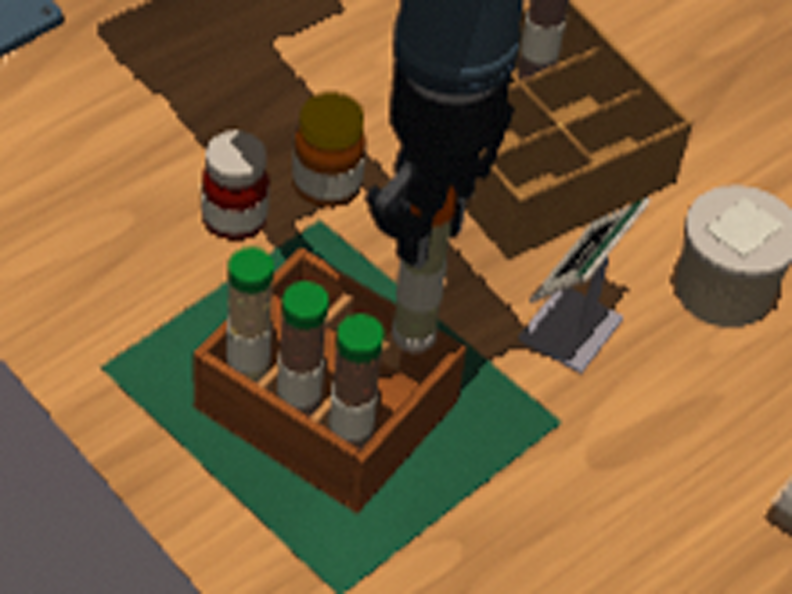

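```bash
python3 -m handwheel '[[0,0,12,0,0,0,0],[0,0,24,0,0,0,0],[0,0,38,0,0,0,0],[0,0,52,0,0,0,0],[0,0,64,0,0,0,0],[0,0,72,0,0,0,0],[0,0,77,0,0,0,0],[0,0,79,0,0,0,0]]'; python3 -m handwheel '[[0,0,1,0,0,0,0],[0,0,2,0,0,0,0],[0,0,2,0,0,0,0.3],[0,0,0,0,0,0,0.55],[0,0,0,0,0,0,0.55],[0,0,0,0,0,0,0.55],[0,0,-30,0,0,0,0.55],[0,0,-70,0,0,0,0.55]]'; python3 -m handwheel '[[0,0,-20,0,0,0,0.7],[0,0,-35,0,0,0,0.7]]';python3 -c "
from h import *
S();print(go((.431,.380,.215),down(-8.2)));snap('scene','s24',(260,140,480,305),3.6)"
```

```text
time_s: 33.1
position: [0.6228, 0.0636, 0.1163]
tool_rot: [[0.984, 0.177, 0.005], [0.177, -0.984, -0.0], [0.004, 0.001, -1.0]]
ft_force: [0.9, -0.2, -0.9]
grip_width: 0.033
time_s: 33.77
position: [0.6197, 0.0637, 0.1828]
tool_rot: [[0.984, 0.177, -0.005], [0.177, -0.984, 0.0], [-0.004, -0.001, -1.0]]
ft_force: [1.2, -0.2, 0.2]
grip_width: 0.0466
time_s: 33.93
position: [0.6208, 0.0636, 0.2206]
tool_rot: [[0.984, 0.177, -0.001], [0.177, -0.984, -0.0], [-0.001, -0.0, -1.0]]
ft_force: [0.4, -0.3, -0.4]
grip_width: 0.0596
t 33.93 p [0.6208 0.0636 0.2206] yaw 10.18 zax [-0.001 -0.    -1.   ] F [ 0.4 -0.3 -0.4] w 0.0596
(array([-130.9, -345. ,    5.8]), array([1.000e-04, 1.000e-03, 3.208e-01]))
```

View pics/s24.png

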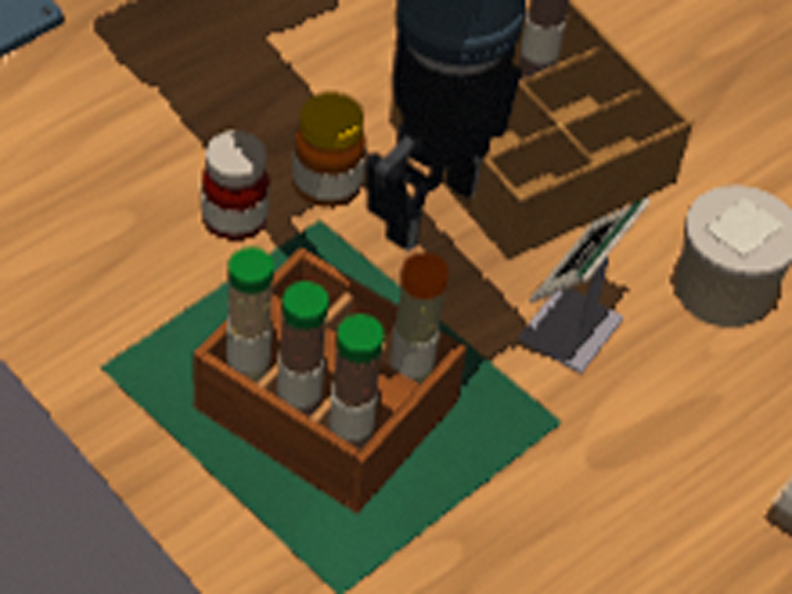

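```bash
python3 -m handwheel '[[-12,-32,0,0,0,0.05,0.7],[-26,-70,0,0,0,0.1,0.7],[-40,-108,0,0,0,0.16,0.7],[-55,-146,0,0,0,0.22,0.7],[-70,-184,0,0,0,0.28,0.7],[-84,-222,0,0,0,0.32,0.7],[-99,-260,0,0,0,0.32,0.7],[-113,-298,0,0,0,0.32,0.7]]'; python3 -m handwheel '[[0,-25,4,0,0,0,0.7],[-4,-39,7,0,0,0,0.7],[-4,-39,7,0,0,0,0.7],[-4,-39,7,0,0,0,0.7]]'; python3 -c "
from h import *
S();print(go((.431,.380,.108),down(-8.2)));im,c=snap('wrist','w25')
hs=cv2.cvtColor(im,cv2.COLOR_RGB2HSV)
for nm,lo,hi in (('g',(55,120,50),(75,255,255)),('o',(3,190,100),(14,255,255))):
    for a,ce,b in blobs(cv2.inRange(hs,lo,hi),500): print(nm,a,ce,b,onz('w',ce,.16,c).round(4))"
```

```text
time_s: 34.65
position: [0.4565, 0.3381, 0.2219]
tool_rot: [[0.99, -0.142, 0.003], [-0.142, -0.99, -0.001], [0.003, 0.0, -1.0]]
ft_force: [1.4, 0.2, -0.1]
grip_width: 0.0594
time_s: 34.98
position: [0.4579, 0.3771, 0.2138]
tool_rot: [[0.99, -0.141, 0.001], [-0.141, -0.99, -0.002], [0.002, 0.002, -1.0]]
ft_force: [-0.1, -0.3, -0.5]
grip_width: 0.06
t 34.98 p [0.4579 0.3771 0.2138] yaw -8.1 zax [ 0.001 -0.002 -1.   ] F [-0.1 -0.3 -0.5] w 0.06
(array([-27.2,   0.7, 105.8]), array([ 0.002 , -0.0017,  0.0017]))
o 2338 [318.7 303.8] [292 275  55  58] [0.4329 0.3794 0.16  ]
```

View pics/w25.png

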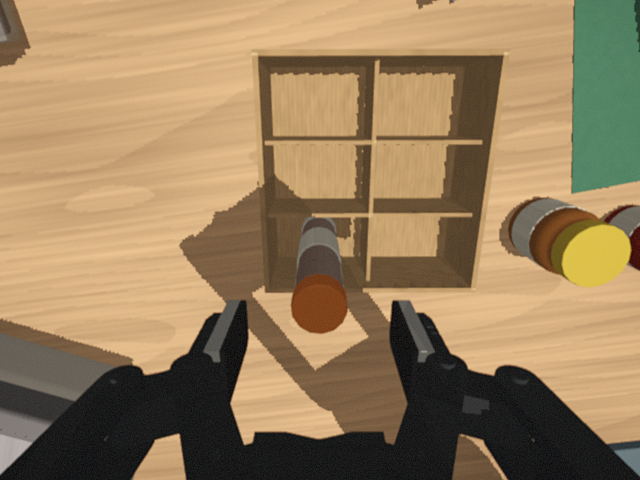

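```bash
python3 -m handwheel '[[-20,0,4,0,0,0,0.7],[-26,0,30,0,0,0,0.7],[-26,0,62,0,0,0,0.7],[-26,0,92,0,0,0,0.7],[-26,0,105,0,0,0,0.7],[-26,0,105,0,0,0,0.7],[-26,0,105,0,0,0,0],[-26,0,105,0,0,0,0]]' 40; python3 -m handwheel '[[0,0,0,0,0,0,0],[0,0,0,0,0,0,0],[0,0,0,0,0,0,0],[0,0,-30,0,0,0,0],[0,0,-70,0,0,0,0],[0,0,-110,0,0,0,0],[0,0,-150,0,0,0,0],[0,0,-180,0,0,0,0]]';python3 -c "
from h import *
S();print(go((.5729,.0523,.29),down(10)))"
```

```text
time_s: 35.7
position: [0.4343, 0.3794, 0.1105]
tool_rot: [[0.99, -0.144, 0.004], [-0.144, -0.99, -0.001], [0.004, 0.001, -1.0]]
ft_force: [1.6, 0.2, -0.1]
grip_width: 0.0368
time_s: 36.37
position: [0.434, 0.38, 0.2948]
tool_rot: [[0.99, -0.143, 0.008], [-0.143, -0.99, 0.001], [0.007, -0.002, -1.0]]
ft_force: [1.3, 0.8, -0.4]
grip_width: 0.0331
t 36.37 p [0.434  0.38   0.2948] yaw -8.24 zax [ 0.008  0.001 -1.   ] F [ 1.3  0.8 -0.4] w 0.0331
(array([184.4, 304.5,   5.5]), array([-0.001 , -0.0077, -0.3184]))
```

```bash
python3 -m handwheel '[[16,26,0,0,-0.007,-0.04,0],[37,61,0,0,-0.007,-0.08,0],[58,96,0,0,-0.007,-0.12,0],[79,131,0,0,-0.007,-0.17,0],[100,166,0,0,-0.007,-0.22,0],[121,200,0,0,-0.007,-0.27,0],[142,235,0,0,-0.007,-0.318,0],[163,269,0,0,-0.007,-0.318,0]]';python3 -c "
from h import *
S();print(go((.5729,.0523,.19),down(10)))"
```

```text
time_s: 37.03
position: [0.5571, 0.0886, 0.2962]
tool_rot: [[0.984, 0.176, 0.002], [0.176, -0.984, 0.001], [0.002, -0.001, -1.0]]
ft_force: [0.6, 0.5, -1.0]
grip_width: 0.0333
t 37.03 p [0.5571 0.0886 0.2962] yaw 10.14 zax [ 0.002  0.001 -1.   ] F [ 0.6  0.5 -1. ] w 0.0333
(array([  9. ,  38.6, 106.2]), array([-0.0006, -0.002 ,  0.0025]))
```

```bash
python3 -m handwheel '[[9,30,4,0,0,0,0],[9,39,30,0,0,0,0],[9,39,62,0,0,0,0],[9,39,92,0,0,0,0],[9,39,102,0,0,0,0],[9,39,102,0,0,0,0],[9,39,102,0,0,0,0]]';python3 -c "
from h import *
S();print(go((.5729,.0523,.115),down(10)));im,c=snap('wrist','w26');snap('scene','s26',(260,140,480,305),3.6)"
```

```text
time_s: 37.62
position: [0.5733, 0.0521, 0.195]
tool_rot: [[0.984, 0.176, 0.002], [0.176, -0.984, 0.001], [0.002, -0.001, -1.0]]
ft_force: [-0.4, 0.0, -0.1]
grip_width: 0.0332
t 37.62 p [0.5733 0.0521 0.195 ] yaw 10.16 zax [ 0.002  0.001 -1.   ] F [-0.4  0.  -0.1] w 0.0332
(array([-0.6, -0.2, 80. ]), array([-0.0005, -0.0025,  0.0029]))
```

View pics/w26.png

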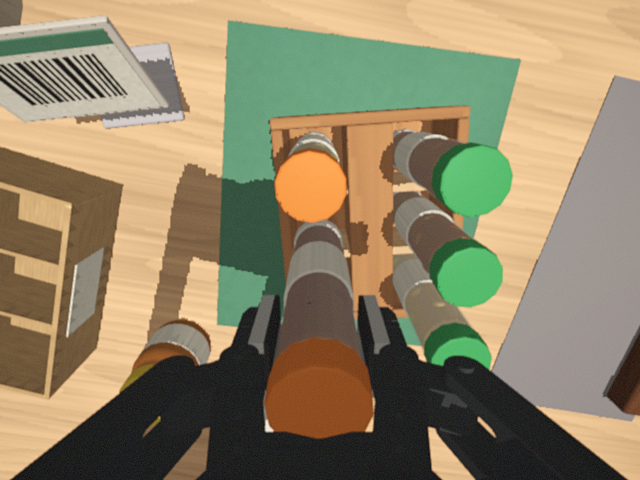

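View pics/s26.png

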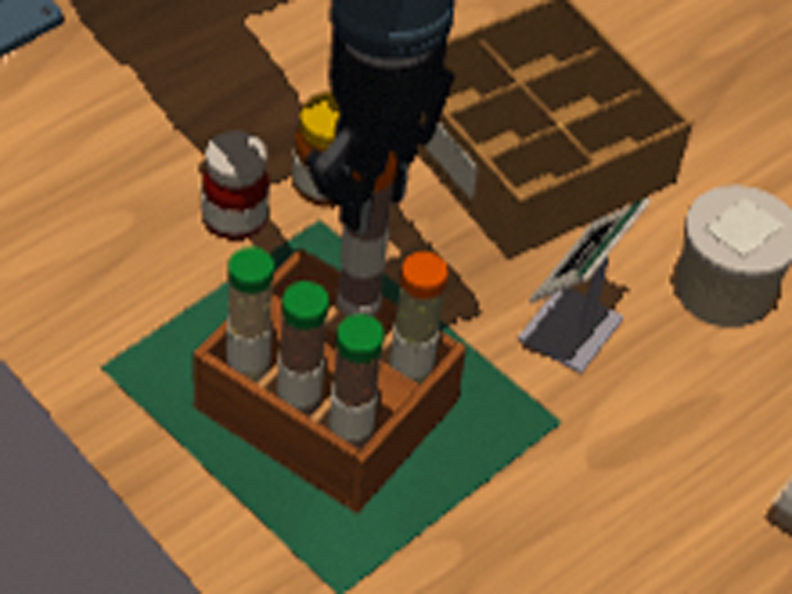

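```bash
python3 -m handwheel '[[0,0,12,0,0,0,0],[0,0,24,0,0,0,0],[0,0,38,0,0,0,0],[0,0,52,0,0,0,0],[0,0,64,0,0,0,0],[0,0,72,0,0,0,0],[0,0,77,0,0,0,0],[0,0,80,0,0,0,0]]'; python3 -m handwheel '[[0,0,1,0,0,0,0],[0,0,2,0,0,0,0],[0,0,2,0,0,0,0.3],[0,0,0,0,0,0,0.55],[0,0,0,0,0,0,0.55],[0,0,0,0,0,0,0.55],[0,0,-30,0,0,0,0.55],[0,0,-70,0,0,0,0.55]]'; python3 -m handwheel '[[0,0,-30,0,0,0,0.7],[0,0,-65,0,0,0,0.7],[-20,0,-100,0,0,0,0.7],[-60,0,-130,0,0,0,0.7],[-80,0,-130,0,0,0,0.7],[-80,0,-130,0,0,0,0.7]]';python3 -c "
from h import *
S();snap('wrist','w27');snap('scene','s27',(260,140,480,305),3.6);snap('top','t27',(100,120,320,330),2.857)"
```

```text
time_s: 38.38
position: [0.5755, 0.0523, 0.1172]
tool_rot: [[0.984, 0.177, 0.007], [0.177, -0.984, 0.0], [0.007, 0.001, -1.0]]
ft_force: [0.7, -0.3, 0.0]
grip_width: 0.033
time_s: 39.05
position: [0.5723, 0.0524, 0.1844]
tool_rot: [[0.984, 0.177, -0.001], [0.177, -0.984, 0.001], [-0.001, -0.001, -1.0]]
ft_force: [1.4, 0.6, 0.4]
grip_width: 0.0472
time_s: 39.55
position: [0.491, 0.0378, 0.318]
tool_rot: [[0.984, 0.177, 0.003], [0.177, -0.984, 0.0], [0.003, 0.001, -1.0]]
ft_force: [0.3, -0.3, -0.8]
grip_width: 0.06
t 39.55 p [0.491  0.0378 0.318 ] yaw 10.19 zax [ 0.003  0.    -1.   ] F [ 0.3 -0.3 -0.8] w 0.06
```

View pics/s27.png

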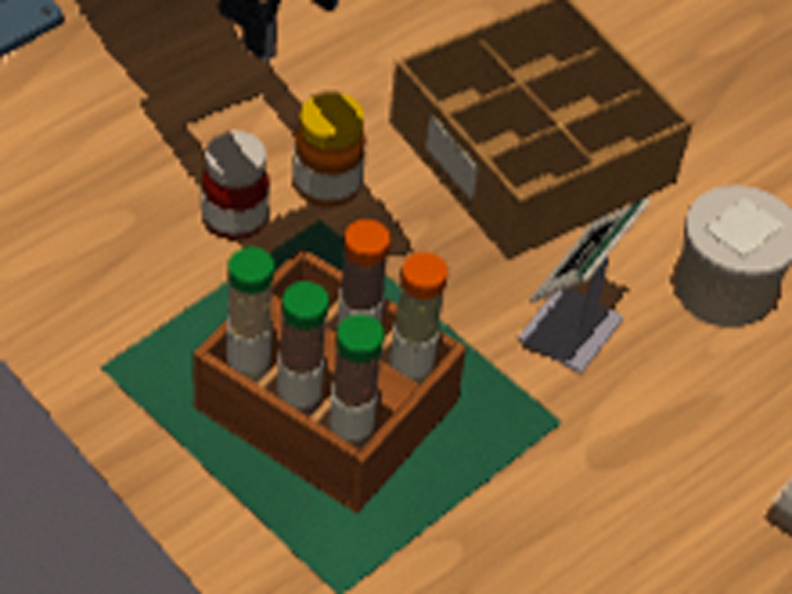

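View pics/w27.png

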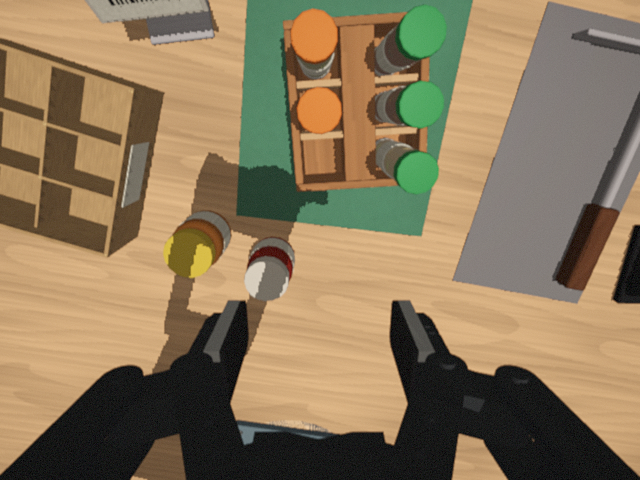

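```bash
python3 -c "
from h import *
S();print(go((.53,.20,.25),down(15)))"
```

```text
t 39.7 p [0.4939 0.0381 0.3146] yaw 10.17 zax [-0.     0.001 -1.   ] F [ 0.5  0.3 -0.3] w 0.0598
(array([  64.1, -152.9,   64.8]), array([-0.0013, -0.0001, -0.0844]))
```

```bash
python3 -m handwheel '[[8,-25,4,0,0,0,0.7],[22,-60,20,0,0,-0.03,0.7],[36,-95,35,0,0,-0.06,0.7],[50,-125,50,0,0,-0.084,0.7],[62,-148,60,0,0,-0.084,0.7],[64,-153,60,0,0,-0.084,0.7],[64,-153,60,0,0,-0.084,0.7],[64,-153,60,0,0,-0.084,0.7]]';python3 -c "
from h import *
st=S();im,c=snap('wrist','w28');np.savez('w28.npz',K=c[0],R=c[1],t=c[2])"
```

```text
time_s: 40.37
position: [0.5301, 0.2, 0.2538]
tool_rot: [[0.966, 0.259, -0.002], [0.259, -0.966, 0.0], [-0.002, -0.001, -1.0]]
ft_force: [0.2, -0.9, 0.0]
grip_width: 0.0599
t 40.37 p [0.5301 0.2    0.2538] yaw 15.03 zax [-0.002  0.    -1.   ] F [ 0.2 -0.9  0. ] w 0.0599
```

View pics/w28.png

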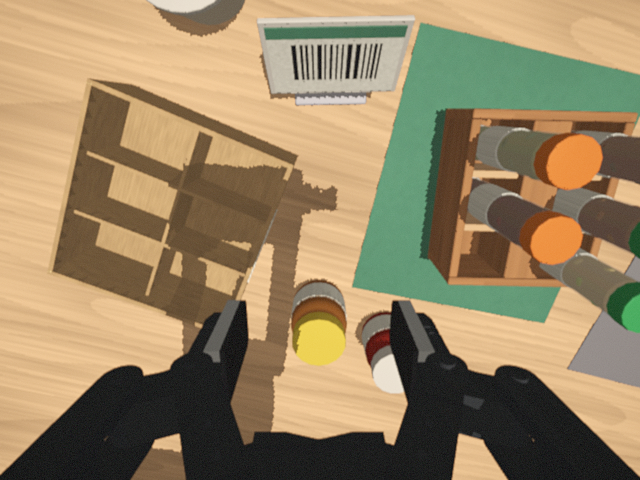

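```bash
python3 -c "
import cv2
im=cv2.imread('pics/w28.png')[5:115,240:430]; cv2.imwrite('pics/w28c.png',cv2.resize(im,None,fx=4,fy=4,interpolation=cv2.INTER_CUBIC))"
```

```text
(no output)
```

View pics/w28c.png

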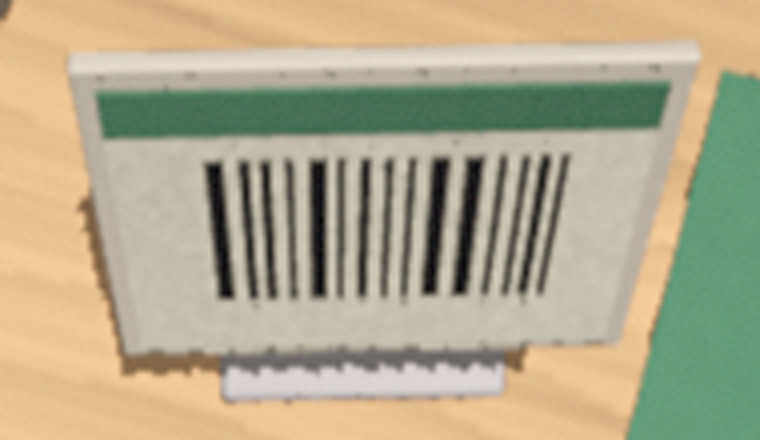

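Run:
```python
from h import *
d=np.load('w28.npz');c=(d['K'],d['R'],d['t'])
f=lambda p:np.array(p)/4+np.array([240,5])-.4
B=[f(p) for p in [(206,162),(570,156),(541,296),(220,299)]]
def X(a,b,e,g):
    A=np.array([b-a,-(g-e)]).T; s=np.linalg.solve(A,e-a); return a+s[0]*(b-a)
m=X(B[0],B[2],B[1],B[3]); P=onz('w',m,.102,c); print('code px',m,P.round(4))
# plane: through P, normal n with yaw psi, into card 35 down ; find yaw from bar top & bottom edges on plane
for psi in (12,14,16,18,20):
    a=np.radians(psi);n=np.array([np.cos(a)*np.cos(np.radians(35)),np.sin(a)*np.cos(np.radians(35)),-np.sin(np.radians(35))])
    Q=[]
    for p in [f(q) for q in [(75,76),(697,62),(617,343),(125,352)]]+B:
        o,dd=ray('w',p,c); Q.append(o+dd*((P-o)@n)/(dd@n))
    Q=np.array(Q); print(psi,'sides',np.linalg.norm(np.roll(Q[:4],-1,0)-Q[:4],axis=1).round(4),'code',np.linalg.norm(np.roll(Q[4:],-1,0)-Q[4:],axis=1).round(4),'z',Q[:,2].round(4),'edgeyaw',[round(float(np.degrees(np.arctan2(*(Q[i]-Q[j])[1::-1])))-90,2) for i,j in ((0,1),(3,2),(4,5),(7,6))])
obj=np.array([[-.05,.035,0],[.05,.035,0],[.05,-.035,0],[-.05,-.035,0]])
ip=np.array([f(q) for q in [(75,76),(697,62),(617,343),(125,352)]])
for k,(rv,tv,e) in enumerate(zip(*[x for x in cv2.solvePnPGeneric(obj,ip,c[0],None,flags=cv2.SOLVEPNP_IPPE)[1:4]])):
    Rw=c[1].T@cv2.Rodrigues(rv)[0]; pw=c[1].T@(tv.ravel()-c[2]); n=-Rw[:,2]; print('pnp',pw.round(4),'n',n.round(3),'yaw',np.degrees(np.arctan2(n[1],n[0])).round(2),'down',np.degrees(np.arcsin(-n[2])).round(1),e)
```

```text
code px [335.22720848  62.75088339] [0.6436 0.2171 0.102 ]
12 sides [0.0972 0.0662 0.0982 0.0679] code [0.0611 0.0341 0.0609 0.0341] z [0.1269 0.1348 0.0806 0.0713 0.1135 0.1184 0.0905 0.0856] edgeyaw [15.28, 15.81, 15.23, 15.23]
14 sides [0.0971 0.0667 0.098  0.0674] code [0.0611 0.0343 0.0609 0.034 ] z [0.1289 0.133  0.0783 0.0737 0.1148 0.1172 0.0891 0.087 ] edgeyaw [15.71, 15.92, 15.57, 15.4]
16 sides [0.0971 0.0672 0.098  0.0669] code [0.0611 0.0345 0.061  0.0339] z [0.1308 0.1312 0.0761 0.076  0.1161 0.1159 0.0877 0.0883] edgeyaw [16.14, 16.02, 15.91, 15.58]
18 sides [0.0974 0.0677 0.0983 0.0663] code [0.0613 0.0346 0.0612 0.0337] z [0.1327 0.1293 0.0738 0.0784 0.1173 0.1146 0.0863 0.0897] edgeyaw [16.57, 16.12, 16.25, 15.75]
20 sides [0.0978 0.0681 0.0987 0.0658] code [0.0616 0.0347 0.0615 0.0335] z [0.1346 0.1273 0.0716 0.0808 0.1185 0.1133 0.0849 0.0911] edgeyaw [17.0, 16.22, 16.59, 15.93]
pnp [0.6451 0.2182 0.0961] n [ 0.794  0.236 -0.56 ] yaw 16.59 down 34.1 [0.37405447]
pnp [0.6477 0.2199 0.1057] n [-0.648 -0.246 -0.721] yaw -159.23 down 46.1 [8.61071953]
```

Run:
```python
from h import *
st=dict(position=np.array([.5369,.2789,.2051]),tool_rot=np.array([[.99,-.144,-.001],[-.144,-.99,-.002],[-.001,.002,-1.]]))
c=cam('wrist',st); print('w12 code',onz('w',(395,48),.102,c).round(4))
print('proj top',proj('top',(.6436,.2171,.102)),'scene',proj('scene',(.6436,.2171,.102)))
im=cv2.imread('pics/top0.png')[190:250,160:230];cv2.imwrite('pics/tk.png',cv2.resize(im,None,fx=8,fy=8,interpolation=cv2.INTER_CUBIC))
S();print(go((.41,-.41,.30),down(9)))
```

```text
w12 code [0.6464 0.2164 0.102 ]
proj top [192.95075865 218.28768302] scene [422.43201333 208.1657656 ]
t 40.42 p [0.5302 0.1994 0.2545] yaw 14.97 zax [-0.001  0.001 -1.   ] F [-0.8 -0.9  0.2] w 0.0597
(array([-273.6,  557.6,  -45.8]), array([-0.0008,  0.0006,  0.1042]))
```

View pics/tk.png

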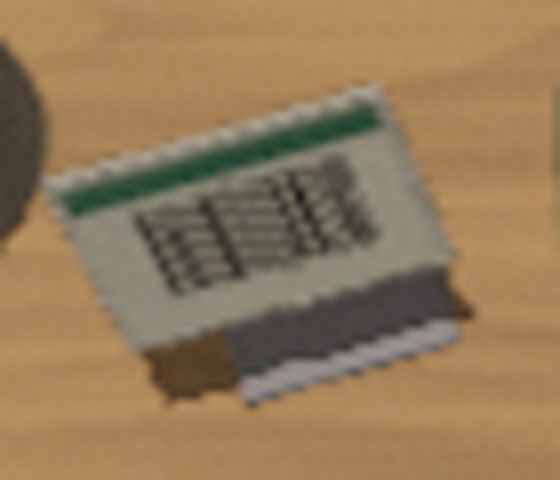

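```bash
python3 -m handwheel '[[-14,28,-10,0,0,0.01,0.85],[-32,64,-20,0,0,0.02,0.85],[-50,101,-30,0,0,0.03,0.85],[-68,138,-40,0,0,0.05,0.85],[-86,175,-46,0,0,0.06,0.85],[-104,212,-46,0,0,0.08,0.85],[-122,249,-46,0,0,0.1,0.85],[-140,286,-46,0,0,0.104,0.85]]' 60; python3 -m handwheel '[[-13,38,0,0,0,0,0.85],[-29,74,0,0,0,0,0.85],[-45,112,0,0,0,0,0.85],[-61,150,0,0,0,0,0.85],[-77,188,0,0,0,0,0.85],[-93,225,0,0,0,0,0.85],[-105,250,0,0,0,0,0.85],[-105,255,0,0,0,0,0.85]]';python3 -c "
from h import *
S();print(go((.42,-.41,.30),down(9)))"
```

```text
time_s: 41.08
position: [0.4676, -0.1163, 0.3017]
tool_rot: [[0.988, 0.154, 0.002], [0.154, -0.988, -0.001], [0.001, 0.001, -1.0]]
ft_force: [-0.2, 0.0, -0.5]
grip_width: 0.0722
time_s: 41.75
position: [0.3995, -0.3901, 0.3021]
tool_rot: [[0.989, 0.147, 0.001], [0.147, -0.989, -0.004], [0.0, 0.004, -1.0]]
ft_force: [-0.7, 1.0, -0.2]
grip_width: 0.0727
t 41.75 p [ 0.3995 -0.3901  0.3021] yaw 8.43 zax [ 0.001 -0.004 -1.   ] F [-0.7  1.  -0.2] w 0.0727
(array([17.3, 22.6,  2.2]), array([ 0.0039, -0.    , -0.01  ]))
```

```bash
python3 -m handwheel '[[18,23,2,0.004,0,-0.01,0.85],[18,23,2,0.004,0,-0.01,0.85],[18,23,2,0.004,0,-0.01,0.85],[18,23,2,0.004,0,-0.01,0.85]]';python3 -c "
from h import *
S();im,c=snap('wrist','w30');np.savez('w30.npz',K=c[0],R=c[1],t=c[2]);
im2=im[:,:,::-1][90:330,200:500]; cv2.imwrite('pics/w30c.png',cv2.resize(im2,None,fx=2.5,fy=2.5,interpolation=cv2.INTER_CUBIC))"
```

```text
time_s: 42.08
position: [0.4201, -0.41, 0.3005]
tool_rot: [[0.988, 0.156, -0.0], [0.156, -0.988, 0.0], [0.0, -0.0, -1.0]]
ft_force: [-0.1, 0.2, 0.0]
grip_width: 0.0728
t 42.08 p [ 0.4201 -0.41    0.3005] yaw 8.95 zax [-0.  0. -1.] F [-0.1  0.2  0. ] w 0.0728
```

View pics/w30c.png

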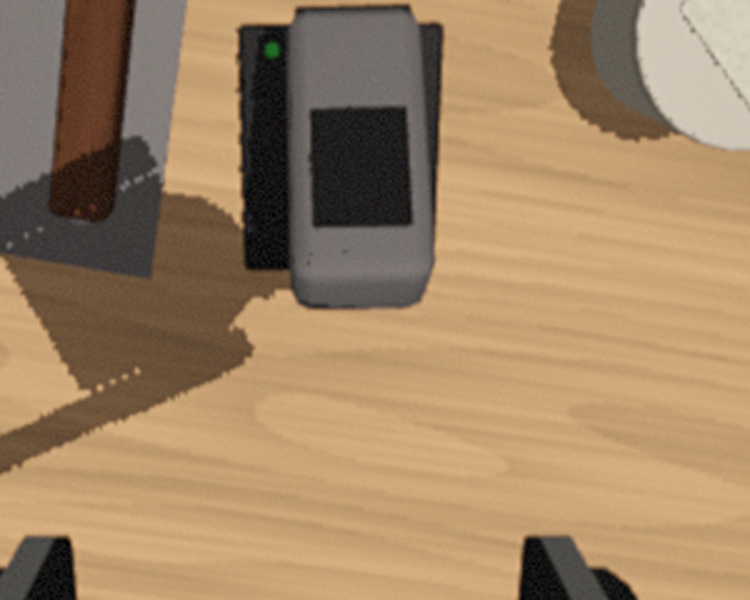

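Run:
```python
from h import *
d=np.load('w30.npz');c=(d['K'],d['R'],d['t'])
f=lambda p:np.array(p)/2.5+np.array([200,90])-.3
st=r.sense(); T=st['tool_rot']; p0=np.array([.4201,-.41,.3005])
for p,z in [((240,28),.012),((247,268),.012),((441,27),.012),((290,265),.176),((434,265),.176),((290,130),.15),((425,130),.15)]:
    q=onz('w',f(p),z,c); print(p,q.round(4),'tool',(T.T@(q-p0)*1000).round(1))
```

```text
(240, 28) [ 0.5065 -0.3725  0.012 ] tool [ 91.1 -23.6 288.5]
(247, 268) [ 0.4021 -0.3902  0.012 ] tool [-14.7 -22.4 288.5]
(441, 27) [ 0.5205 -0.4583  0.012 ] tool [ 91.5  63.4 288.5]
(290, 265) [ 0.4432 -0.4054  0.176 ] tool [ 23.5  -1.  124.5]
(434, 265) [ 0.4497 -0.4467  0.176 ] tool [ 23.5  40.8 124.5]
(290, 130) [ 0.4787 -0.3997  0.15  ] tool [ 59.5  -1.1 150.5]
(425, 130) [ 0.4851 -0.4402  0.15  ] tool [ 59.4  40.  150.5]
```

```bash
python3 -m handwheel '[[25,12,15,0,0,0,0.85],[44,20,40,0,0,0,0.85],[44,20,70,0,0,0,0.85],[44,20,80,0,0,0,0.85],[44,20,80,0,0,0,0.85]]';python3 -c "
from h import *
S();print(go((.467,-.423,.117),down(9)));snap('wrist','w31')"
```

```text
time_s: 42.55
position: [0.4655, -0.4201, 0.218]
tool_rot: [[0.988, 0.157, -0.004], [0.157, -0.988, 0.005], [-0.003, -0.006, -1.0]]
ft_force: [-0.0, 0.3, 0.4]
grip_width: 0.0722
t 42.55 p [ 0.4655 -0.4201  0.218 ] yaw 9.04 zax [-0.004  0.005 -1.   ] F [-0.   0.3  0.4] w 0.0722
(array([  1.3,   3.7, 101. ]), array([-0.0056,  0.0031,  0.0007]))
```

View pics/w31.png

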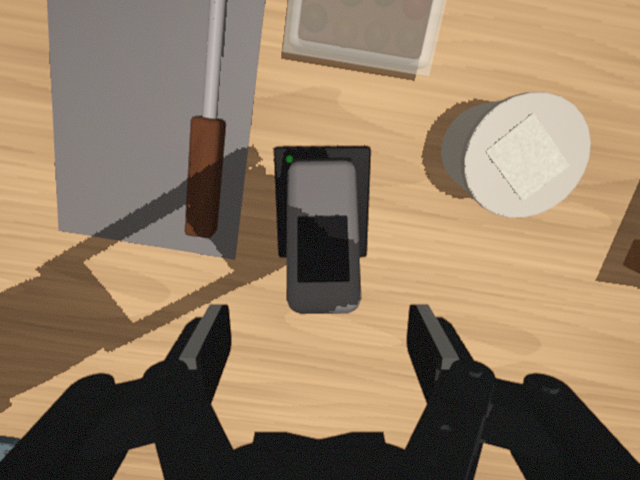

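```bash
python3 -m handwheel '[[1,4,20,-0.005,0.003,0,0.85],[1,4,45,-0.005,0.003,0,0.85],[1,4,70,-0.005,0.003,0,0.85],[1,4,90,-0.005,0.003,0,0.85],[1,4,99,-0.005,0.003,0,0.85],[1,4,100,-0.005,0.003,0,0.85],[1,4,100,-0.005,0.003,0,0.85]]';python3 -c "
from h import *
S();print(go((.467,-.423,.117),down(9)));snap('wrist','w32')"
```

```text
time_s: 43.18
position: [0.4679, -0.4255, 0.1222]
tool_rot: [[0.988, 0.157, 0.003], [0.157, -0.988, -0.004], [0.003, 0.005, -1.0]]
ft_force: [0.8, 0.6, 0.1]
grip_width: 0.0723
t 43.18 p [ 0.4679 -0.4255  0.1222] yaw 9.01 zax [ 0.003 -0.004 -1.   ] F [0.8 0.6 0.1] w 0.0723
(array([-0.5, -2.7,  5.2]), array([ 0.0047, -0.0028,  0.0001]))
```

View pics/w32.png

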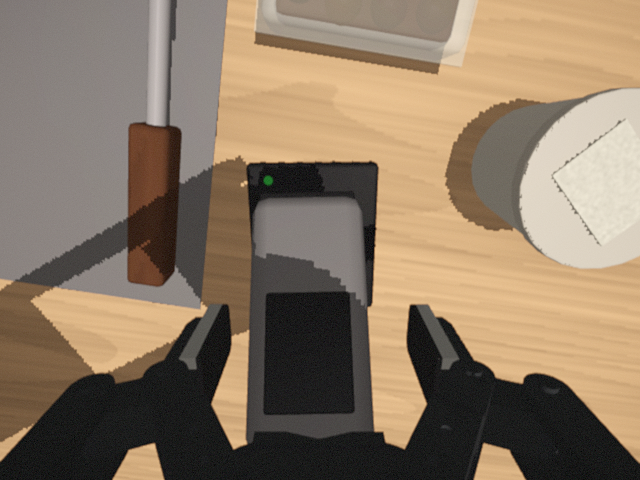

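```bash
python3 -m handwheel '[[0,-3,3,0.004,-0.003,0,0.85],[0,-3,4,0.004,-0.003,0,0.85],[0,-3,4,0.004,-0.003,0,0.85],[0,-3,4,0.004,-0.003,0,0],[0,-3,4,0.004,-0.003,0,0],[0,-3,4,0.004,-0.003,0,0],[0,-3,4,0.004,-0.003,0,0],[0,-3,4,0.004,-0.003,0,0]]' 60; python3 -m handwheel '[[0,0,0,0,0,0,0],[0,0,0,0,0,0,0],[0,0,0,0,0,0,0]]';python3 -c "
from h import *
S()"
```

```text
time_s: 43.9
position: [0.468, -0.423, 0.1192]
tool_rot: [[0.988, 0.157, 0.001], [0.157, -0.988, -0.002], [0.001, 0.002, -1.0]]
ft_force: [0.5, 1.7, 4.5]
grip_width: 0.0438
time_s: 44.15
position: [0.468, -0.4229, 0.1192]
tool_rot: [[0.988, 0.157, 0.001], [0.157, -0.988, -0.002], [0.001, 0.002, -1.0]]
ft_force: [-0.4, 0.5, 2.1]
grip_width: 0.0435
t 44.15 p [ 0.468  -0.4229  0.1192] yaw 9.01 zax [ 0.001 -0.002 -1.   ] F [-0.4  0.5  2.1] w 0.0435
```

```bash
python3 -m handwheel '[[0,0,-8,0,0,0,0],[0,0,-20,0,0,0,0],[0,0,-40,0,0,0,0],[0,0,-65,0,0,0,0],[0,0,-95,0,0,0,0],[0,0,-130,0,0,0,0],[0,0,-165,0,0,0,0],[0,0,-190,0,0,0,0]]'; python3 -c "
from h import *
S();print(go((.525,.183,.31),down(16)));snap('wrist','w33');snap('scene','s33')"
```

```text
time_s: 44.82
position: [0.468, -0.423, 0.3138]
tool_rot: [[0.988, 0.157, 0.004], [0.157, -0.988, -0.006], [0.003, 0.006, -1.0]]
ft_force: [-0.1, -0.5, -1.3]
grip_width: 0.0434
t 44.82 p [ 0.468  -0.423   0.3138] yaw 9.01 zax [ 0.004 -0.006 -1.   ] F [-0.1 -0.5 -1.3] w 0.0434
(array([ 151.2, -589.6,    0.7]), array([ 0.0062, -0.0024, -0.122 ]))
```

View pics/s33.png

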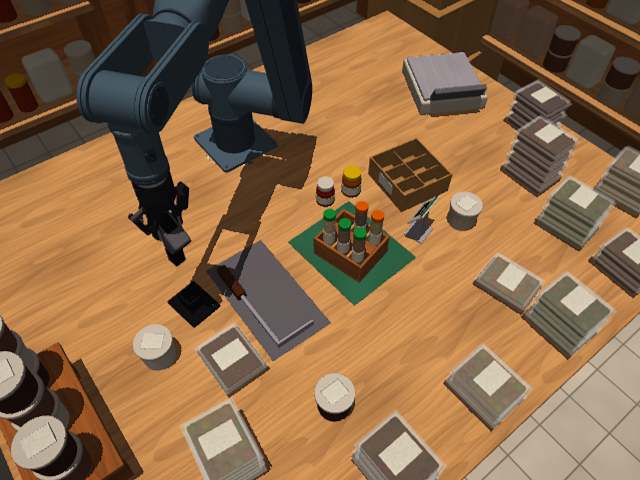

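View pics/w33.png

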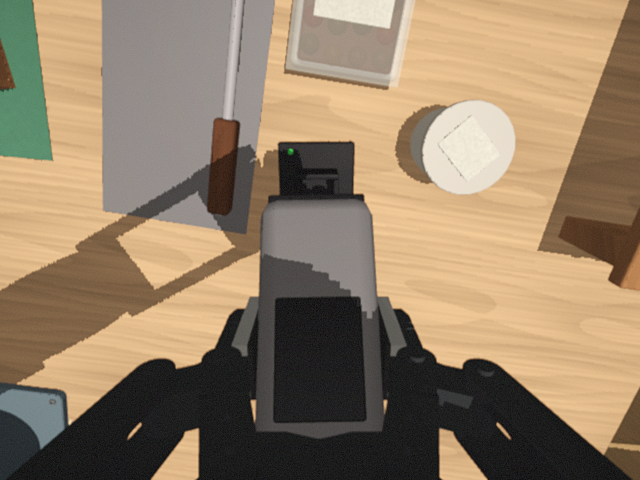

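```bash
python3 -m handwheel '[[6,-25,0,0.006,-0.002,0,0],[15,-60,0,0.006,-0.002,-0.02,0],[24,-96,0,0.006,-0.002,-0.03,0],[34,-133,0,0.006,-0.002,-0.04,0],[43,-170,0,0.006,-0.002,-0.06,0],[53,-207,0,0.006,-0.002,-0.08,0],[62,-244,0,0.006,-0.002,-0.1,0],[72,-281,0,0.006,-0.002,-0.122,0]]'; python3 -c "
from h import *
S();print(go((.525,.183,.31),down(16)))"
```

```text
time_s: 45.58
position: [0.4953, -0.1336, 0.3127]
tool_rot: [[0.961, 0.276, 0.004], [0.276, -0.961, -0.005], [0.002, 0.006, -1.0]]
ft_force: [0.4, 0.0, -2.1]
grip_width: 0.0433
t 45.58 p [ 0.4953 -0.1336  0.3127] yaw 16.04 zax [ 0.004 -0.005 -1.   ] F [ 0.4  0.  -2.1] w 0.0433
(array([ 116. , -296. ,    1.2]), array([ 0.006 , -0.002 ,  0.0006]))
```

```bash
python3 -m handwheel '[[13,-35,0,0.006,-0.002,0,0],[27,-70,0,0.006,-0.002,0,0],[42,-108,0,0.006,-0.002,0,0],[57,-146,0,0.006,-0.002,0,0],[72,-184,0,0.006,-0.002,0,0],[87,-222,0,0.006,-0.002,0,0],[102,-258,0,0.006,-0.002,0,0],[112,-286,0,0.006,-0.002,0,0]]'; python3 -m handwheel '[[3,-8,0,0,0,0,0],[3,-8,0,0,0,0,0],[3,-8,0,0,0,0,0]]'; python3 -c "
from h import *
S();print(go((.525,.183,.1716),down(16)))"
```

```text
time_s: 46.25
position: [0.5232, 0.1753, 0.3104]
tool_rot: [[0.961, 0.278, -0.001], [0.278, -0.961, 0.001], [-0.001, -0.001, -1.0]]
ft_force: [0.6, -0.0, -1.2]
grip_width: 0.0434
time_s: 46.5
position: [0.5233, 0.1837, 0.3097]
tool_rot: [[0.96, 0.279, -0.003], [0.279, -0.96, -0.001], [-0.003, -0.0, -1.0]]
ft_force: [0.1, -0.1, -1.8]
grip_width: 0.0434
t 46.5 p [0.5233 0.1837 0.3097] yaw 16.2 zax [-0.003 -0.001 -1.   ] F [ 0.1 -0.1 -1.8] w 0.0434
(array([  1.9,   1.2, 138. ]), array([-0.0003,  0.0031,  0.0035]))
```

```bash
python3 -m handwheel '[[2,1,15,0,0.003,0.003,0],[2,1,38,0,0.003,0.003,0],[2,1,62,0,0.003,0.003,0],[2,1,86,0,0.003,0.003,0],[2,1,110,0,0.003,0.003,0],[2,1,128,0,0.003,0.003,0],[2,1,137,0,0.003,0.003,0],[2,1,138,0,0.003,0.003,0]]'; python3 -c "
from h import *
st=S();print(go((.525,.183,.1716),down(16)));im,c=snap('wrist','w35');np.savez('w35.npz',K=c[0],R=c[1],t=c[2]);snap('scene','s35',(300,100,480,250),4.2);snap('top','t35',(120,170,320,320),4)"
```

```text
time_s: 47.17
position: [0.5239, 0.1813, 0.1696]
tool_rot: [[0.962, 0.274, -0.004], [0.274, -0.962, -0.001], [-0.005, -0.0, -1.0]]
ft_force: [0.0, -0.5, -1.3]
grip_width: 0.0436
t 47.17 p [0.5239 0.1813 0.1696] yaw 15.91 zax [-0.004 -0.001 -1.   ] F [ 0.  -0.5 -1.3] w 0.0436
(array([ 1.5, -1.3, -2. ]), array([-0.0004,  0.0045, -0.0015]))
```

View pics/w35.png

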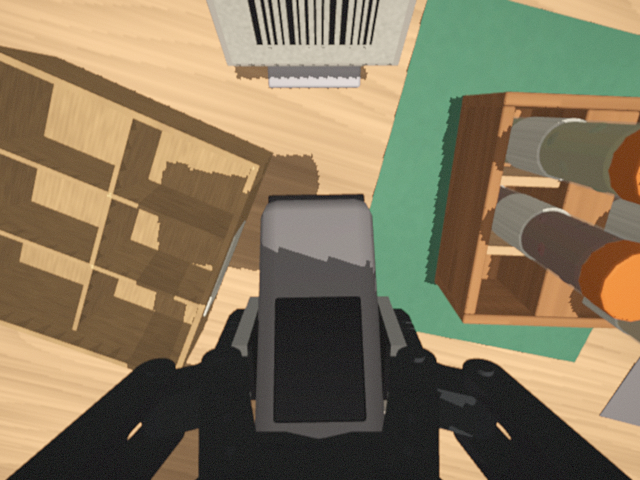

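View pics/s35.png

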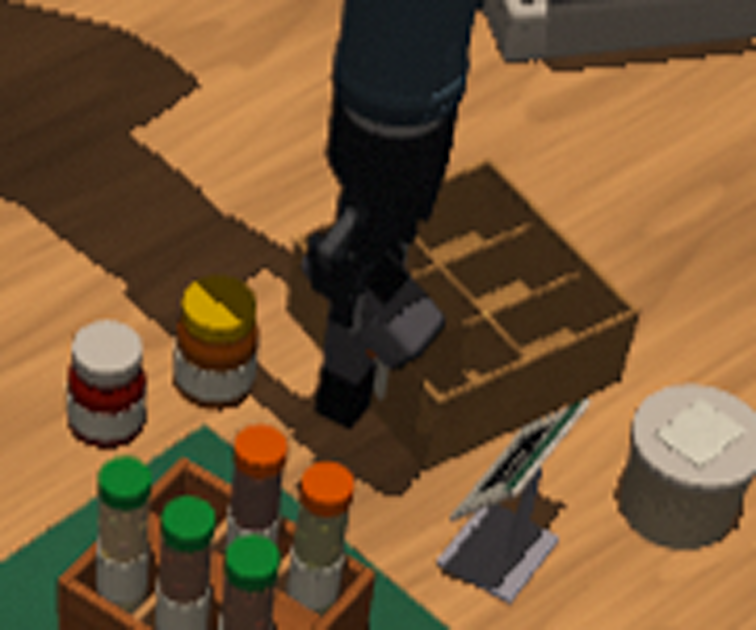

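```bash
python3 -m handwheel '[[1,-1,-2,0,0.004,0,0],[1,-1,-2,0,0.004,0,0],[1,-1,-2,0,0.004,0,0],[1,-1,-2,0,0.004,0,0],[1,-1,-2,0,0.004,0,0],[1,-1,-2,0,0.004,0,0],[1,-1,-2,0,0.004,0,0],[1,-1,-2,0,0.004,0,0]]'; for i in 1 2 3 4 5; do python3 -m handwheel '[[0,0,0,0,0,0,0],[0,0,0,0,0,0,0],[0,0,0,0,0,0,0],[0,0,0,0,0,0,0],[0,0,0,0,0,0,0],[0,0,0,0,0,0,0],[0,0,0,0,0,0,0],[0,0,0,0,0,0,0]]' | head -2; done; python3 -c "
from h import *
S();print(go((.525,.183,.1716),down(16)))"
```

```text
time_s: 47.98
position: [0.5266, 0.1838, 0.1748]
tool_rot: [[0.961, 0.275, 0.005], [0.275, -0.961, 0.001], [0.006, 0.0, -1.0]]
ft_force: [0.2, 0.6, -2.4]
grip_width: 0.0433
time_s: 48.65
position: [0.5267, 0.1838, 0.1748]
time_s: 49.32
position: [0.5266, 0.1838, 0.1748]
time_s: 49.98
position: [0.5267, 0.1838, 0.1748]
time_s: 50.65
position: [0.5266, 0.1838, 0.1748]
time_s: 51.32
position: [0.5267, 0.1838, 0.1748]
t 51.32 p [0.5267 0.1838 0.1748] yaw 15.98 zax [ 0.005  0.001 -1.   ] F [-0.3 -0.3 -2.8] w 0.0434
(array([-1.8,  0.3,  3.2]), array([ 0.0002, -0.0057, -0.0003]))
```

```bash
python3 -m handwheel '[[-2,0,3,0,-0.006,0,0],[-2,0,3,0,-0.006,0,0],[-2,0,3,0,-0.006,0,0],[-2,0,3,0,-0.006,0,0],[-2,0,3,0,-0.006,0,0],[-2,0,3,0,-0.006,0,0],[-2,0,3,0,-0.006,0,0],[-2,0,3,0,-0.006,0,0]]'; for i in 1 2 3 4 5; do python3 -m handwheel '[[0,0,0,0,0,0,0],[0,0,0,0,0,0,0],[0,0,0,0,0,0,0],[0,0,0,0,0,0,0],[0,0,0,0,0,0,0],[0,0,0,0,0,0,0],[0,0,0,0,0,0,0],[0,0,0,0,0,0,0]]' | head -2; done; python3 -c "
from h import *
S();print(go((.525,.183,.1716),down(16)));snap('wrist','w36');snap('scene','s36',(300,100,480,250),4.2)"
```

```text
time_s: 51.98
position: [0.5248, 0.1833, 0.1719]
tool_rot: [[0.961, 0.275, -0.0], [0.275, -0.961, -0.0], [-0.0, 0.0, -1.0]]
ft_force: [0.8, -0.8, -2.7]
grip_width: 0.0434
time_s: 52.65
position: [0.5248, 0.1833, 0.1719]
time_s: 53.32
position: [0.5248, 0.1833, 0.1718]
time_s: 53.98
position: [0.5248, 0.1833, 0.1718]
time_s: 54.65
position: [0.5248, 0.1833, 0.1719]
time_s: 55.32
position: [0.5248, 0.1832, 0.1718]
t 55.32 p [0.5248 0.1832 0.1718] yaw 15.98 zax [-0. -0. -1.] F [ 0.   0.2 -2. ] w 0.043
(array([0.1, 0.3, 0.2]), array([ 0.0002,  0.0002, -0.0004]))
```

View pics/s36.png

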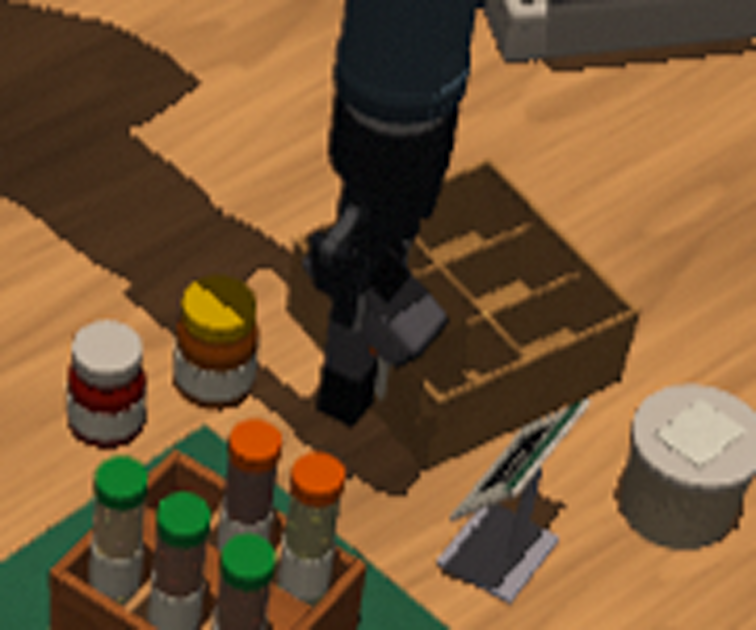

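View pics/w36.png

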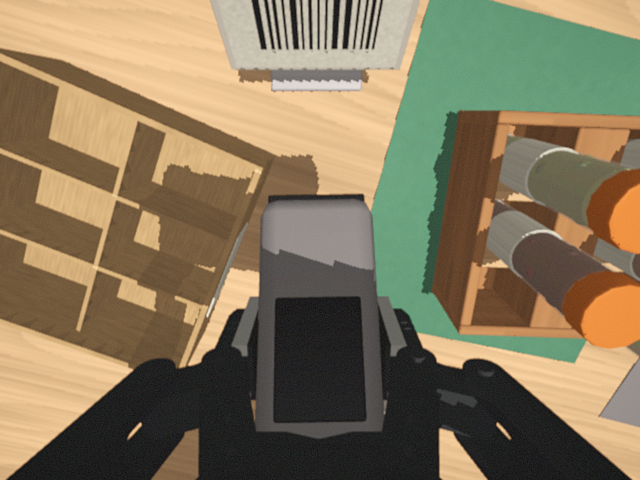

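Held steady to within 0.1 mm for over 3 s. The stand appears to have shifted slightly between the two scene views, so I'll check it once the scanner is back.

```bash
python3 -m handwheel '[[0,0,-15,0,0,0,0],[0,0,-45,0,0,0,0],[0,0,-80,0,0,0,0],[0,0,-115,0,0,0,0],[0,0,-138,0,0,0,0],[0,0,-140,0,0,0,0],[0,0,-140,0,0,0,0]]'; python3 -c "
from h import *
S();print(go((.468,-.423,.312),down(9)))"
```

```text
time_s: 56.0
position: [0.5255, 0.1834, 0.3132]
tool_rot: [[0.961, 0.275, 0.003], [0.275, -0.961, 0.0], [0.003, 0.001, -1.0]]
ft_force: [-0.7, -0.4, -3.3]
grip_width: 0.0435
t 56.0 p [0.5255 0.1834 0.3132] yaw 15.98 zax [ 0.003  0.    -1.   ] F [-0.7 -0.4 -3.3] w 0.0435
(array([-222.3,  567.1,    0.9]), array([ 0.0005, -0.0034,  0.1219]))
```

```bash
python3 -m handwheel '[[-10,25,0,0,-0.003,0.01,0],[-23,60,0,0,-0.003,0.03,0],[-37,95,0,0,-0.003,0.05,0],[-51,130,0,0,-0.003,0.07,0],[-65,166,0,0,-0.003,0.09,0],[-79,202,0,0,-0.003,0.11,0],[-93,238,0,0,-0.003,0.122,0],[-107,274,0,0,-0.003,0.122,0]]'; python3 -c "
from h import *
S();print(go((.468,-.423,.312),down(9)))
im,c=snap('top','t37',(220,130,440,340),2.857)"
```

```text
time_s: 56.67
position: [0.4965, -0.1107, 0.3104]
tool_rot: [[0.988, 0.156, -0.003], [0.156, -0.988, 0.002], [-0.003, -0.002, -1.0]]
ft_force: [0.2, 1.4, -2.3]
grip_width: 0.0431
t 56.67 p [ 0.4965 -0.1107  0.3104] yaw 8.96 zax [-0.003  0.002 -1.   ] F [ 0.2  1.4 -2.3] w 0.0431
(array([-76.8, 304. ,  -2. ]), array([-0.0021,  0.0031, -0.0007]))
```

View pics/t37.png

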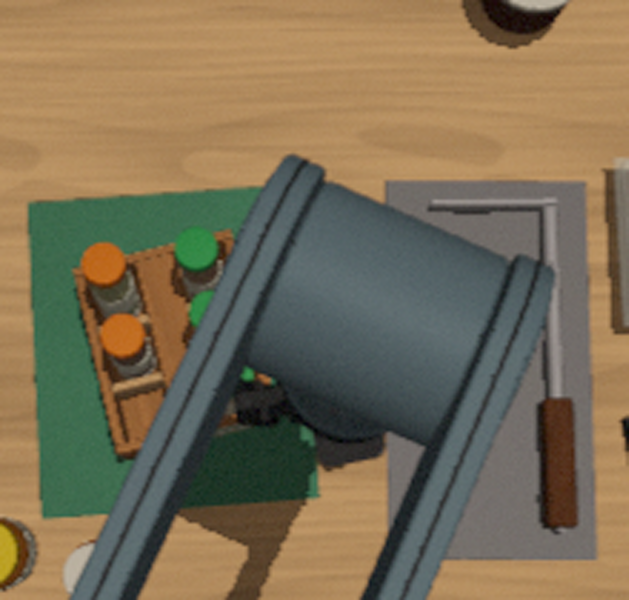

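```bash
python3 -m handwheel '[[-8,35,0,-0.002,0.003,0,0],[-18,72,0,-0.002,0.003,0,0],[-28,110,0,-0.002,0.003,0,0],[-38,148,0,-0.002,0.003,0,0],[-48,186,0,-0.002,0.003,0,0],[-58,224,0,-0.002,0.003,0,0],[-68,262,0,-0.002,0.003,0,0],[-74,292,0,-0.002,0.003,0,0]]'; python3 -m handwheel '[[-2,8,0,0,0,0,0],[-2,8,0,0,0,0,0],[-2,8,0,0,0,0,0],[-2,8,0,0,0,0,0]]'; python3 -c "
from h import *
S();print(go((.468,-.423,.20),down(9)))"
```

```text
time_s: 57.38
position: [0.4657, -0.4203, 0.3084]
tool_rot: [[0.989, 0.15, -0.005], [0.15, -0.989, -0.003], [-0.005, 0.003, -1.0]]
ft_force: [0.3, 0.1, -2.4]
grip_width: 0.0437
time_s: 57.72
position: [0.465, -0.4267, 0.3071]
tool_rot: [[0.989, 0.151, -0.006], [0.151, -0.989, -0.001], [-0.006, -0.0, -1.0]]
ft_force: [-0.4, -0.0, -1.7]
grip_width: 0.0435
t 57.72 p [ 0.465  -0.4267  0.3071] yaw 8.68 zax [-0.006 -0.001 -1.   ] F [-0.4 -0.  -1.7] w 0.0435
(array([  4.1,  -3.2, 107.1]), array([-0.0004,  0.0059, -0.0056]))
```

```bash
python3 -m handwheel '[[4,-3,10,0,0.006,-0.006,0],[4,-3,40,0,0.006,-0.006,0],[4,-3,70,0,0.006,-0.006,0],[4,-3,95,0,0.006,-0.006,0],[4,-3,107,0,0.006,-0.006,0],[4,-3,107,0,0.006,-0.006,0],[4,-3,107,0,0.006,-0.006,0],[4,-3,107,0,0.006,-0.006,0]]';python3 -m handwheel '[[0,0,0,0,0,0,0],[0,0,0,0,0,0,0]]'; python3 -c "
from h import *
S();print(go((.468,-.423,.15),down(9)));snap('wrist','w38')
snap('scene','s38',(130,200,290,350),4)"
```

```text
time_s: 58.38
position: [0.4689, -0.4229, 0.2019]
tool_rot: [[0.987, 0.158, 0.002], [0.158, -0.987, -0.002], [0.001, 0.002, -1.0]]
ft_force: [0.1, 0.4, -1.4]
grip_width: 0.0437
time_s: 58.55
position: [0.4698, -0.4233, 0.204]
tool_rot: [[0.987, 0.159, 0.004], [0.159, -0.987, -0.004], [0.003, 0.005, -1.0]]
ft_force: [0.3, -0.3, -1.8]
grip_width: 0.0433
t 58.55 p [ 0.4698 -0.4233  0.204 ] yaw 9.13 zax [ 0.004 -0.004 -1.   ] F [ 0.3 -0.3 -1.8] w 0.0433
(array([-1.9, -0.8, 54. ]), array([ 0.005 , -0.0035,  0.0022]))
```

View pics/w38.png

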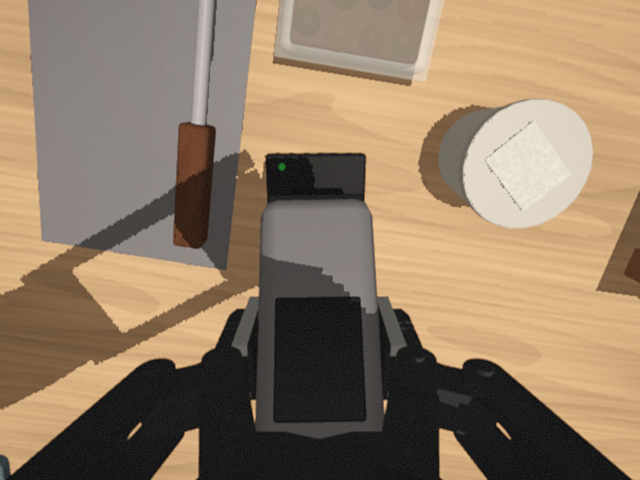

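View pics/s38.png

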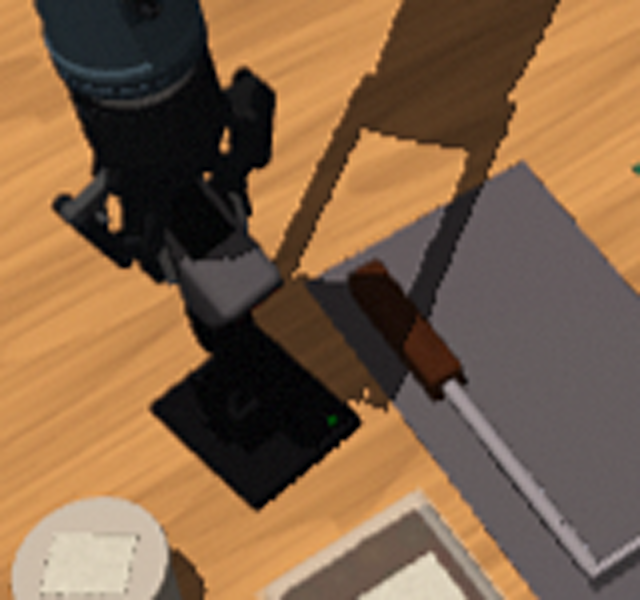

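```bash
python3 -m handwheel '[[-2,-1,8,0.005,-0.003,0.002,0],[-2,-1,18,0.005,-0.003,0.002,0],[-2,-1,30,0.005,-0.003,0.002,0],[-2,-1,30,0.005,-0.003,0.002,0],[-2,-1,30,0.005,-0.003,0.002,0],[-2,-1,30,0.005,-0.003,0.002,0]]'; python3 -c "
from h import *
S();print(go((.468,-.423,.1195),down(9)))"
```

```text
time_s: 59.15
position: [0.4672, -0.4227, 0.173]
tool_rot: [[0.988, 0.156, -0.001], [0.156, -0.988, 0.001], [-0.001, -0.002, -1.0]]
ft_force: [-0.1, 0.2, -2.2]
grip_width: 0.0435
t 59.15 p [ 0.4672 -0.4227  0.173 ] yaw 8.98 zax [-0.001  0.001 -1.   ] F [-0.1  0.2 -2.2] w 0.0435
(array([ 0.7,  0.5, 53.5]), array([-0.0015,  0.0006, -0.0003]))
```

```bash
python3 -m handwheel '[[1,0,6,0,0,0,0],[1,0,12,0,0,0,0],[1,0,18,0,0,0,0],[1,0,24,0,0,0,0],[1,0,24,0,0,0,0]]'; python3 -m handwheel '[[0,0,6,0,0,0,0],[0,0,12,0,0,0,0],[0,0,18,0,0,0,0],[0,0,24,0,0,0,0],[0,0,28,0,0,0,0],[0,0,29,0,0,0,0]]'; python3 -c "
from h import *
S();print(go((.468,-.423,.1195),down(9)))"
```

```text
time_s: 59.57
position: [0.4675, -0.4217, 0.147]
tool_rot: [[0.988, 0.156, -0.003], [0.156, -0.988, 0.004], [-0.002, -0.004, -1.0]]
ft_force: [-0.4, 0.2, -2.6]
grip_width: 0.0435
time_s: 60.07
position: [0.4676, -0.4214, 0.1192]
tool_rot: [[0.988, 0.156, -0.002], [0.156, -0.988, 0.004], [-0.002, -0.004, -1.0]]
ft_force: [-3.3, 3.7, 12.9]
grip_width: 0.0433
t 60.07 p [ 0.4676 -0.4214  0.1192] yaw 8.98 zax [-0.002  0.004 -1.   ] F [-3.3  3.7 12.9] w 0.0433
(array([ 0.1,  1.7, -0.3]), array([-0.0041,  0.0017, -0.0003]))
```

Foot contact came at the original height (z 0.1192), so I'll release the scanner and rise.

```bash
python3 -m handwheel '[[0,1,-1,0,0,0,0],[0,1,-1,0,0,0,0.6],[0,1,-1,0,0,0,0.8],[0,1,-1,0,0,0,0.85],[0,1,-1,0,0,0,0.85],[0,1,-20,0,0,0,0.85],[0,1,-45,0,0,0,0.85],[0,1,-75,0,0,0,0.85]]'; python3 -m handwheel '[[0,0,-40,0,0,0,0.85],[0,0,-80,0,0,0,0.85],[-40,0,-120,0,0,0,0.85],[-80,0,-150,0,0,0,0.85],[-90,30,-150,0,0,0,0.85],[-100,60,-150,0,0,0,0.85],[-100,60,-150,0,0,0,0.85]]'; python3 -c "
from h import *
S();im,c=snap('wrist','w40');np.savez('w40.npz',K=c[0],R=c[1],t=c[2]);snap('scene','s40');snap('top','t40')"
```

```text
time_s: 60.73
position: [0.4672, -0.4217, 0.1931]
tool_rot: [[0.988, 0.156, -0.005], [0.156, -0.988, 0.007], [-0.004, -0.008, -1.0]]
ft_force: [0.9, -0.3, -0.1]
grip_width: 0.0725
time_s: 61.32
position: [0.3758, -0.5031, 0.3437]
tool_rot: [[0.989, 0.151, -0.005], [0.151, -0.989, 0.002], [-0.004, -0.003, -1.0]]
ft_force: [-0.6, 1.6, -0.6]
grip_width: 0.0726
t 61.32 p [ 0.3758 -0.5031  0.3437] yaw 8.69 zax [-0.005  0.002 -1.   ] F [-0.6  1.6 -0.6] w 0.0726
```

View pics/w40.png

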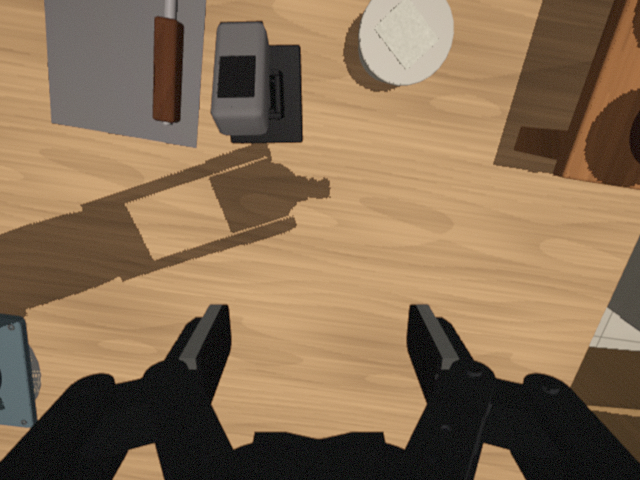

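View pics/s40.png

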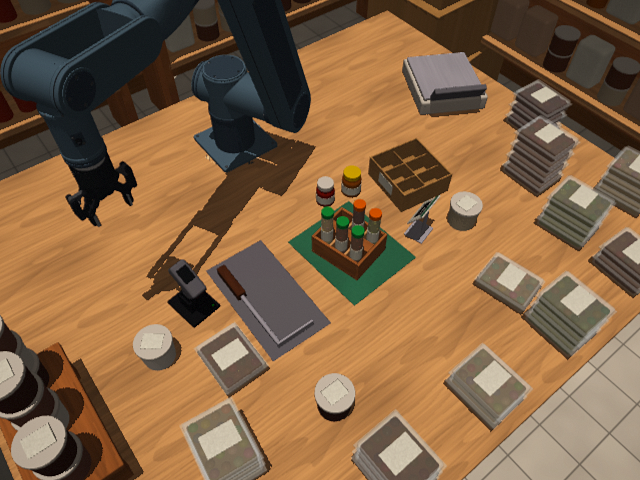

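View pics/t40.png

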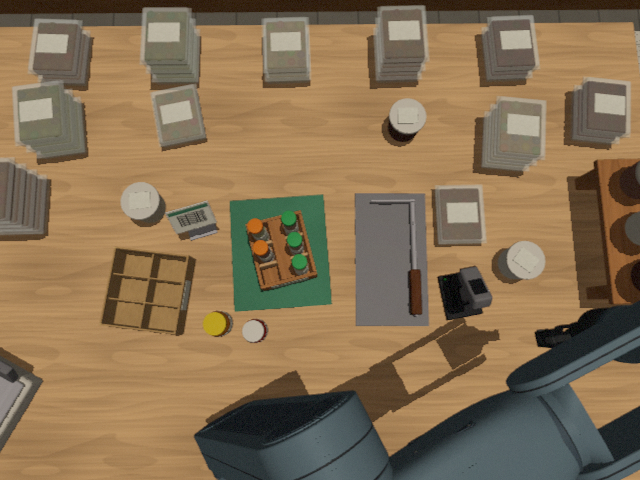

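Run:
```python
from h import *
a=cv2.imread('pics/top0.png');b=cv2.imread('pics/t40.png')
d=(cv2.absdiff(a,b).max(2)>40).astype(np.uint8);d[380:]=0
d=cv2.morphologyEx(d,cv2.MORPH_OPEN,np.ones((2,2)))
for x in blobs(d,12): print('chg',x[0],x[1],x[2])
o=b[185:325,220:440];cv2.imwrite('pics/t40c.png',cv2.resize(o,None,fx=3.6,fy=3.6,interpolation=cv2.INTER_CUBIC))
sc=cv2.imread('pics/s40.png')
def caps(im,n):
    hs=cv2.cvtColor(im,cv2.COLOR_BGR2HSV);R=[]
    for lo,hi in (((55,150,60),(75,255,255)),((5,215,120),(14,255,255))):
        R+=[(c,bb) for ar,c,bb in blobs(cv2.inRange(hs,lo,hi),40)]
    return R
for c,bb in caps(b,'top'):
    print('top',c,onz('top',c,.168).round(4), 'scene px at z=.168/.153:',proj('scene',onz('top',c,.168)).round(1))
for c,bb in caps(sc,'scene'): print('scene',c,bb)
```

```text
chg 6193 [270.9 217.5] [231 143  87 150]
chg 514 [165.  267.3] [148 255  35  25]
chg 1028 [141.5 290.3] [106 277  71  28]
chg 195 [106.7 312.6] [ 99 305  16  16]
chg 6158 [585.3 345.7] [508 305 132  76]
chg 838 [143.8 316.5] [115 307  59  22]
chg 3054 [442.1 351.6] [353 319 147  62]
chg 137 [291.2 376.9] [279 372  22   9]
top [288.2 217.9] [ 0.6277 -0.0076  0.168 ] scene px at z=.168/.153: [358.5 228.6]
top [293.9 239.2] [ 0.5802 -0.0198  0.168 ] scene px at z=.168/.153: [343.  219.4]
top [298.4 261.3] [ 0.5317 -0.0292  0.168 ] scene px at z=.168/.153: [328.5 209.7]
top [254.  224.4] [0.6143 0.0672 0.168 ] scene px at z=.168/.153: [377.1 211.7]
scene [327.4 211.5] [322 206  13  11]
scene [342.3 221.1] [336 216  13  11]
scene [357.7 230.3] [352 225  13  11]
scene [359.4 203.7] [354 199  12  10]
scene [375.2 212.6] [369 208  13  10]
```

View pics/t40c.png

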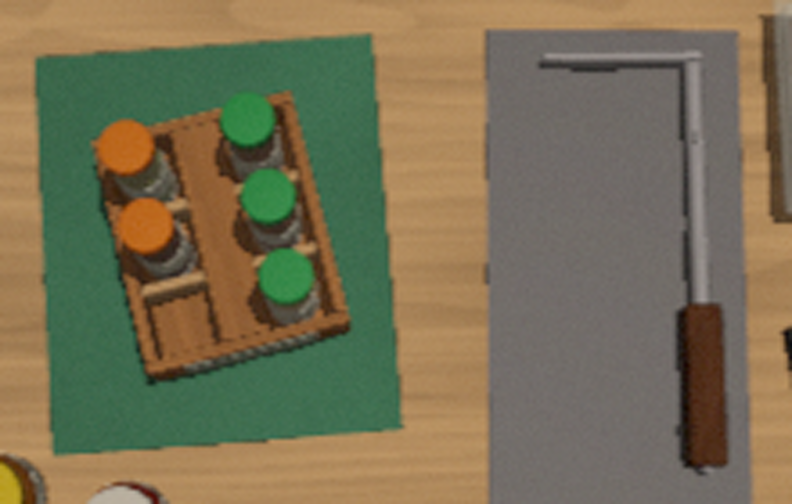

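```bash
python3 -c "
from rig import r
print(r.sign_off()); print(r.sense()['time_s'])"
```

```text
the job is handed in; nothing more can be done
None
the job is handed in; nothing more can be done
```

The job is finished and handed in, with the arm clear of everything and about 61 s on the clock.

- **Stand:** I hooked it from behind and drew it onto the green mat. While I was scanning it got knocked by about 1 cm. The last pictures show it still wholly on the mat with the tubes upright.
- **Hook:** It lies back on its grey mat within about 1 mm of where it started. My measurements put both that start and its present place about 11 mm to the right of the mat's stated origin; I left it "as it lay".
- **Tubes:** All five stand cap up, one to a well. The cap positions in the two fixed cameras agree with tubes on the well floor (tops near 168 mm) to about 2 pixels. One cap was missing from the last top-view measurement, so that tube was only checked by eye and against the others in the scene view.
- **Scanner:** I held it on the barcode at about 10 cm for more than 3 s, twice. The first hold was about 3.5 mm off the planned aim; the second was within 0.3 mm and steady to 0.1 mm. There was no read signal, so the aim rests on my measurements. It then went back in the cradle and the foot seated at its original height.
- **Other goods:** Comparing the top view before and after shows changes only at the stand, the emptied carton, and the arm and its shadow. The strip nearest the robot was left out of that comparison.

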